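Prop the stock bin's lid on its stay and take out a hook

TASK

The stock bin's lid falls shut by itself: with the lid still shut, throw the stay on its left side forward so that its foot lies on the toothed rack, then raise the lid by its front bar until the stay has dropped behind the last tooth, the one nearest the hinge, ease the lid down until the stay carries it, and let go. Then reach in under the propped lid, take out the snap hook and lay it flat in the tray beside the hook that is already there, leaving the lid propped. Do not let the lid slam or the hook drop, and do not shift the other things on the worktop or the hook in the tray.

Things in the scene. Friction and masses are not known exactly. Their poses are not given: they have to be found in the camera images.
- bin: Fixed stock bin of grey sheet, 170 mm deep (its x, to the back), 190 wide (y, to its left), walls 4 mm; origin under its centre. Sloping rim: back wall 120 mm high, front wall (robot side) 70; raised inner floor 36 mm up. Outside the left wall, 16 mm under the rim, a ledge 18 mm wide follows the slope, with three saw teeth 6 mm high, gentle on the front, steep on the back: the stay's rack.
- lid_hinge (a point): Middle of the lid's hinge axis, on the bin's back top edge (85 mm behind the bin's origin, 120 mm up); the axis runs along the bin's y.
- lid (a joint): Lid angle, rad: 0 shut (lying on the rim, its front 16.4 degrees below level), grows as the front rises, stop at 1.60. A 4 mm plate 177 mm long, 194 wide, 0.36 to 0.54 kg, that falls freely. The stay drops behind the last tooth as the lid passes 1.45. Let down on the stay it stands at 0.68, 1.02 or 1.36 behind the first, second or last tooth (1.36: 62 degrees above level).
- lid_bar (a point): Middle of the round pull bar at the lid's front edge: 11 mm thick, 90 mm long, parallel to the hinge axis, 215 mm from it, in the lid's plane; 32 mm of clear gap between bar and lid. Shut, the bar is 61 mm above the worktop.
- stay (a joint): Stay's angle from its stop, relative to the lid, rad. 0: thrown back, inactive, leaning back 49 degrees from upright (lid shut). Grows as it swings up and forward: 0.85 upright (beyond it falls forward), 2.88 foot on the rack. Its foot then rides on the rack as the lid rises, clicks over the teeth and catches when the lid is let down; 5.08 at the last tooth. Swings freely.
- stay_pivot (a point): The stay's pivot axis at the lid's left edge, 75 mm from the hinge axis along the lid and 6 mm above the rim line, at the knob's middle sideways. The axis runs along the bin's y.
- stay_knob (a point): Middle of the black knob at the stay's free end: 14 mm thick, 32 mm long, sticking out to the left, parallel to the bin's y, 102 mm from the pivot axis. The stay is a flat bar 4 by 14 mm, at the knob's inner end.
- stay_foot (a point): Foot pin at the stay's free end, pointing inward over the rack, 8 mm thick, on the same axis as the knob.
- last_tooth (a point): Top of the last tooth's steep back face, 68 mm from the hinge along the slope; axes as the bin's. The propped stay's foot stands right behind it (toward the hinge), its centre 4 mm behind the face, 2 mm below this point. The ledge behind rises, so that the foot slides home against the tooth.
- hook_a_center (a point): Centre of the snap hook in the bin: a black closed D-shaped ring lying flat, 104 mm long (its y) and 62 mm wide (its x), 9 mm thick. Its two long sides are straight for 65 mm: the plain rod 9 mm wide, centred 26.5 mm to its +x, and the gate side 17 mm wide, centred 23.5 mm to its -x; 37 mm of clear space between them. 0.03 to 0.065 kg.
- hook_b_center (a point): Centre of a like snap hook already lying flat in one half of the tray, its long side along the tray's x; the other half is free. Axes as for the first.
- tray: Flat steel tray, fixed, 140 mm (its x) by 216 mm (its y), 16 mm high, walls and floor 4 mm. Origin at the centre of its underside.
- tray_floor (a point): Centre of the tray's inner floor, axes as the tray.
- flask_center (a point): Middle of a steel drinking flask, 72 mm wide, 250 mm tall, bystander.
- bottle_center (a point): Middle of the body of a white wash bottle, 58 mm wide, 217 mm tall with its bent spout, bystander.
- roll_center (a point): Centre of a white label roll, 68 mm wide, 30 mm high, bystander.
- pot_center (a point): Centre of a closed grease pot, 64 mm wide, 44 mm high, bystander.

How it is judged (in metres and radians):
On the way, in this order (a step that is already met when the one before it is completed fails the run):
1. the stay is thrown forward, its foot on the rack, with the lid still shut (value of joint stay between 2.6 and 3.1 rad and value of joint lid below 0.08 rad), for 0.2 s.
2. the lid rests on the stay behind the last tooth, let go by the robot (value of joint lid between 1.29 and 1.42 rad and value of joint stay above 4.95 rad and distance between stay_foot and last_tooth below 0.012 m and x of stay_foot in the frame of last_tooth above 0.0015 m and contact force between the fingers and lid below 0.3 N), for 0.5 s.
At the end, for the whole second after the job is handed in: The lid is at rest at 1.29 to 1.42 rad, propped by the stay, whose foot stands behind the last tooth (within 12 mm of its top). The bin's hook lies still and flat on the tray's floor (0.1 rad; centre under 8 mm above the floor), not on the other hook or the rim (value of joint lid between 1.29 and 1.42 rad and value of joint stay above 4.95 rad and distance between stay_foot and last_tooth below 0.012 m and x of stay_foot in the frame of last_tooth above 0.0015 m and x of hook_a_center in the frame of tray_floor between -0.05 and 0.05 m and y of hook_a_center in the frame of tray_floor between -0.1 and 0.1 m and z of hook_a_center in the frame of tray_floor below 0.008 m and (angle between hook_a_center's own z axis and vertical below 0.1 rad or angle between hook_a_center's own z axis and vertical above 3.04 rad) and linear speed of hook_a below 0.02 m/s and velocity of joint lid between -0.05 and 0.05 rad/s); the robot touches nothing.
It fails at once if the lid slams (falls faster than 2.5 rad/s) (velocity of joint lid below -2.5 rad/s).
It fails at once if the hook is let drop (falls freely at over 0.8 m/s, some 30 mm) (linear speed of hook_a above 0.8 m/s and contact force between the fingers and hook_a below 0.02 N).
It fails at once if the hook in the tray is shifted by more than 20 mm (distance of hook_b_center from where it was at the start of the episode above 0.02 m).
It fails at once if the flask, bottle, label roll or grease pot is shifted by more than 30 mm or knocked over (distance of any of flask_center, bottle_center, roll_center, pot_center from where it was at the start of the episode above 0.03 m).
It also fails if it takes over 72 s, if anything falls off the work surface, if the arm or the gripper's body presses on something with over 40 N, if the wrist force passes 120 N, or if a joint passes its speed limit or range.

ROBOT

A 6-joint arm with a two-finger parallel gripper is mounted at the origin on a cart in front of the work surface, level with it; the furniture and walls round the work are solid. World frame = base frame: x ahead of the robot, y to its left, z up, the work surface at z = 0. Lengths are in mm, angles in rad, forces in N, time in s.
With the tool pointing down it reaches from about 250 to 800 mm from the base axis. Payload 8.5 kg.
Tool frame: the origin (TCP) lies between the finger pads; the fingertips stand 14 mm ahead of it and the grasp point (between the pads) lies 5 mm behind it; x points along the fingers, y is the direction in which the jaws open and shut, and the axes are right-handed (so a half turn about x gives the same grasp; the last joint's range is limited). The gripper opens to 85 mm and grips with 20 to 120 N. Pads are 22 mm wide; open, the fingers measure 114 mm over their backs; the gripper's body (76 mm by 85 mm) begins 54 mm behind the grasp point. The pads swing forward as they close: fully open they stand 13 mm farther back than shut.
Start: joints at [-1.227, 0.238, -0.013, 1.319, 0, 1.571], TCP at [176.944, -494.238, 245.276] pointing down, gripper open.
Joint ranges: [-2.66, 2.66], [-1.03, 1.9], [-1.14, 1.46], [-1.82, 2.27], [-1.45, 1.34], [-3.14, 3.14]. Speed limits (rad/s): [2.22, 2.22, 2.79, 3.14, 3.14, 3.14].

INTERFACE

Orientations are given as a rotation vector (axis times angle).
In Python, from station import ctrl gives the robot as it stands. The module is installed in compiled form; this text tells all that it offers.
- The arm moves only by the tool play_rows, never from a script. Its arguments are lists of equal length, an entry for each row: "rot": the turn, a rotation vector about the tool's x, y, z in degrees, a list of three; "linear": the shift along the tool's x, y, z in cm, a list of three; "fingers": the finger opening in cm, from 0 to 8.54. In form: {"rot": [[rx, ry, rz], ...], "linear": [[tx, ty, tz], ...], "fingers": [fingers, ...]}. A call has 1 to 8 rows; each row is the pose to reach, as a shift and turn from the pose commanded when the call began, along the tool's axes at that moment; what a row does not reach only later rows make up. A row lasts 1/10 s, in which the tool goes at most 50 mm and 8.59 degrees, less where a joint would pass 70% of its speed; a pose out of reach is approached as far as the arm can. A call with a gripper value outside its range is refused whole. The fingers move at their own pace and stop on an object; "grip_force" is the grip in N (left out, the last holds). Time passes only in rows, so rows that repeat a pose let the fingers close. It gives the time, the measured TCP pose, the force and the opening at its end, in the units of the state.
- ctrl.get_state(): the state, without advancing time (a new reading comes with each control period).
- ctrl.snapshot(name): name is "scene" or "top" or "wrist"; returns the picture (384x512x3 uint8, blue, green, red); there is no depth.
- ctrl.get_calibration(name): a dict with "fov_y" (degrees; the focal length in pixels is half the picture's height over the tangent of half this angle, whatever the lens; pixels are square), "cx", "cy" (the principal point, pixels), "cam_to_world" (4x4, takes a point from camera to world coordinates). Camera axes: x right, y up, looking along -z (the intrinsics and any distortion apply to the point x, -y, -z); pixel columns grow to the right and rows downward; lengths in mm; the calibration is good to about 2 mm. A picture is of the moment at which its call begins: read the wrist's pose just before it. get_calibration takes no time and is no camera call; for the wrist camera it gives the pose at the moment of the call.
- ctrl.sign_off(): hands the job in, once; it reports no verdict.
Trained networks look in the newest picture that a camera, given by its name, has taken for a name from the list of things; names that differ only in an ending like _2 or _b are one class to them, and where a whole thing is asked for, a point or a joint stands for the part that bears it (a point fixed in the world has none). Each returns a list of dicts, best first, with "conf" (0 to 1); they miss things now and then, are a little off and sometimes report something else, mostly with a low value. They report only what shows in the picture. A call takes as long as a camera call.
- ctrl.look_for(camera, label): "extent" ([left, top, width, height] in pixels, round what is visible of it).
The state is a dict: "time_s": time; "joint_positions": joint angles; "joint_vel": joint speeds; "joint_efforts": joint torques, N m; "ee_pos": TCP position; "tcp_rot": TCP orientation; "ft_force": force on the tool from outside, world axes, zero at the start; "wrist_torque": the same for the moment, N m; "opening": opening from 0.0 (shut) to 1.0 (fully open).
Only numpy, scipy, OpenCV 4.12 (cv2) and the standard library are available. Lean on these libraries where they do the work, as an engineer would, in place of code of your own. Each camera call takes 0.05 s, during which the arm holds its last target.

## Working session

There is one attempt and no reset: what is moved stays moved. The work goes in short steps, Python scripts to look and compute and a tool call to move; the robot and the scene stay as the last step left them, time stands still between calls to the robot, and variables do not carry over. Pictures are saved under pics/ and viewed, and the job is handed in when it is done.

Besides the shell and the picture viewer there is one more tool, called after "Call:" by a JSON object that holds its "name" and its "arguments", one argument or row to a line. play_rows: Moves the arm, as the interface text tells. Its arguments: {"type":"object","properties":{"rot":{"type":"array","items":{"type":"array","items":{"type":"number"}}},"linear":{"type":"array","items":{"type":"array","items":{"type":"number"}}},"fingers":{"type":"array","items":{"type":"number"}},"grip_force":{"type":"number"}},"required":["rot","linear","fingers"]}

```bash
ls; mkdir -p pics; python3 - <<'E'
from station import ctrl
import cv2,json
for n in ["scene","top","wrist"]:
    im=ctrl.snapshot(n); cv2.imwrite(f"pics/{n}0.png",im)
    c=ctrl.get_calibration(n); print(n,c)
print(ctrl.get_state())
E
```

```text
pics
scene {'fov_y': 45.87966975749428, 'cx': 251.48620349209313, 'cy': 192.07372601041996, 'cam_to_world': array([[-1.01609840e-01,  6.48163244e-01, -7.54691890e-01,
        -5.31619498e+02],
       [-9.94763856e-01, -5.78340943e-02,  8.42620192e-02,
         2.51653107e+02],
       [ 1.09686217e-02,  7.59302066e-01,  6.50645881e-01,
         1.00918380e+03],
       [ 0.00000000e+00,  0.00000000e+00,  0.00000000e+00,
         1.00000000e+00]])}
top {'fov_y': 52.005709945078394, 'cx': 254.24722124083837, 'cy': 193.24757504159072, 'cam_to_world': array([[ 1.89184407e-02,  9.94637929e-01, -1.01673415e-01,
         3.87332931e+02],
       [-9.99757175e-01,  1.99684553e-02,  9.31940982e-03,
         1.49498845e+02],
       [ 1.12996995e-02,  1.01472418e-01,  9.94774178e-01,
         1.38846880e+03],
       [ 0.00000000e+00,  0.00000000e+00,  0.00000000e+00,
         1.00000000e+00]])}
wrist {'fov_y': 68.74385050131015, 'cx': 259.20300943178785, 'cy': 188.78119266277616, 'cam_to_world': array([[ 3.37955421e-01,  8.97015974e-01,  2.84865715e-01,
         2.49866707e+02],
       [-9.4116152
[... 236 characters left out ...]
)}
{'time_s': 0.15, 'joint_positions': array([-1.22700074e+00,  2.38652465e-01, -1.40502214e-02,  1.31921249e+00,
       -3.30941165e-05,  1.57079386e+00]), 'joint_vel': array([-3.50702463e-04, -7.48590535e-04,  2.62562498e-03,  7.61090833e-05,
        1.17393587e-03, -1.90174654e-03]), 'joint_efforts': array([ 5.58557313e-04, -5.39078379e+01,  3.46598232e+01,  1.43684103e-02,
        2.29600488e-05, -2.45312566e-05]), 'ee_pos': array([ 176.84642746, -493.99500884,  244.82437   ]), 'tcp_rot': array([ 2.03491312,  0.35445909, -2.03537579]), 'ft_force': array([-1.84759874, -0.55551171, -0.1961281 ]), 'wrist_torque': array([ 0.02218782, -0.01652562, -0.01844896]), 'opening': 0.9970864881123888}
```

View pics/scene0.png

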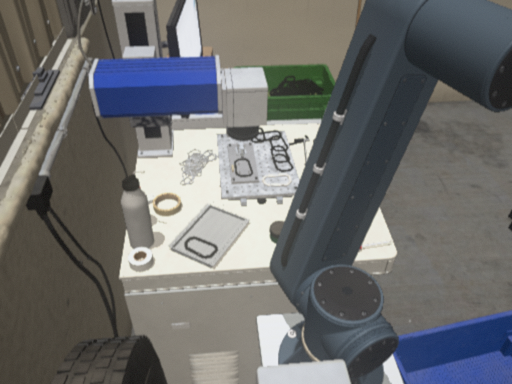

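View pics/top0.png

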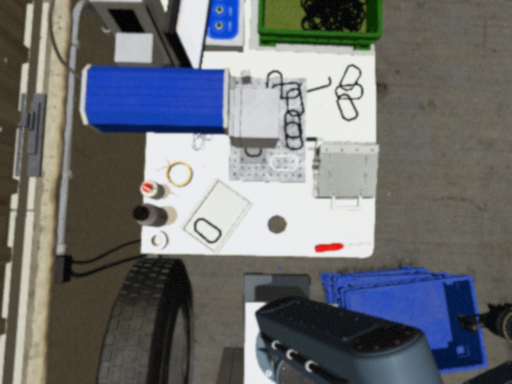

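```bash
python3 - <<'E'
from station import ctrl
for n in ["scene","top"]:
    for l in ["bin","lid","lid_bar","stay","stay_knob","stay_pivot","hook_a_center","hook_b_center","tray","flask_center","bottle_center","roll_center","pot_center"]:
        print(n,l,[(round(d['conf'],2),[round(float(v)) for v in d['extent']]) for d in ctrl.look_for(n,l)][:3])
E
```

```text
scene bin [(0.61, [295, 138, 12, 6])]
scene lid []
scene lid_bar [(0.49, [299, 139, 4, 9])]
scene stay [(0.44, [293, 138, 13, 5]), (0.32, [135, 175, 2, -1])]
scene stay_knob [(0.4, [296, 138, 16, 6]), (0.35, [185, 237, 32, 18])]
scene stay_pivot [(0.43, [294, 137, 17, 16]), (0.43, [294, 137, 13, 26])]
scene hook_a_center []
scene hook_b_center [(0.61, [183, 235, 33, 22]), (0.32, [166, 202, 84, 62])]
scene tray [(0.75, [170, 202, 78, 62])]
scene flask_center [(0.83, [120, 174, 36, 74])]
scene bottle_center [(0.17, [185, 238, 30, 19])]
scene roll_center [(0.92, [128, 245, 23, 27])]
scene pot_center [(0.53, [270, 222, 15, 20])]
top bin [(0.74, [310, 136, 71, 73])]
top lid [(0.96, [308, 136, 70, 76]), (0.31, [182, 178, 70, 75])]
top lid_bar [(0.65, [310, 135, 66, 72])]
top stay [(0.64, [307, 137, 16, 31])]
top stay_knob [(0.28, [196, 231, 26, 13])]
top stay_pivot [(0.89, [305, 139, 73, 71])]
top hook_a_center []
top hook_b_center [(0.7, [195, 219, 27, 24])]
top tray [(0.67, [180, 178, 71, 74])]
top flask_center [(0.73, [134, 203, 38, 24])]
top bottle_center [(0.92, [142, 179, 27, 17])]
top roll_center [(0.81, [147, 229, 20, 20])]
top pot_center [(0.79, [265, 218, 21, 17])]
```

```bash
cat > h.py <<'E'
import numpy as np, cv2
from scipy.spatial.transform import Rotation as R
from station import ctrl
def calib(n):
    c=ctrl.get_calibration(n); f=192/np.tan(np.radians(c['fov_y']/2)); return f,c['cx'],c['cy'],np.array(c['cam_to_world'])
def proj(cal,P):
    f,cx,cy,T=cal; P=np.atleast_2d(P); q=(P-T[:3,3])@T[:3,:3]
    return np.c_[cx+f*q[:,0]/-q[:,2], cy-f*q[:,1]/-q[:,2]]
def ray(cal,uv):
    f,cx,cy,T=cal; d=np.array([(uv[0]-cx)/f,-(uv[1]-cy)/f,-1.]); return T[:3,3],T[:3,:3]@d
def onz(cal,uv,z):
    o,d=ray(cal,uv); return o+d*(z-o[2])/d[2]
def crop(im,x,y,w,h,s,name):
    cv2.imwrite(name,cv2.resize(im[y:y+h,x:x+w],None,fx=s,fy=s,interpolation=cv2.INTER_CUBIC))
E
python3 - <<'E'
from h import *
im=cv2.imread('pics/top0.png'); crop(im,290,120,100,100,6,'pics/t_bin.png'); crop(im,130,150,130,110,6,'pics/t_tray.png')
cal=calib('top')
for n,uv,z in [('bar',(347,206),61),('fl',(313,196),70),('fr',(376,196),70),('bl',(315,142),120),('br',(378,144),120)]: print(n,onz(cal,uv,z))
E
```

```text
bar [ 485.89494581 -177.9763287    61.        ]
fl [516.74174463 -61.03466134  70.        ]
fr [ 521.00230109 -274.10199705   70.        ]
bl [690.39086663 -58.97025488 120.        ]
br [ 688.16512494 -266.81042348  120.        ]
```

View pics/t_bin.png

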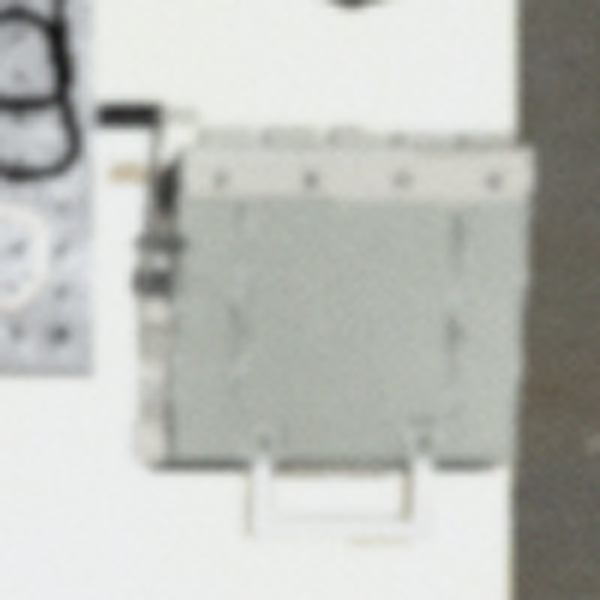

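View pics/t_tray.png

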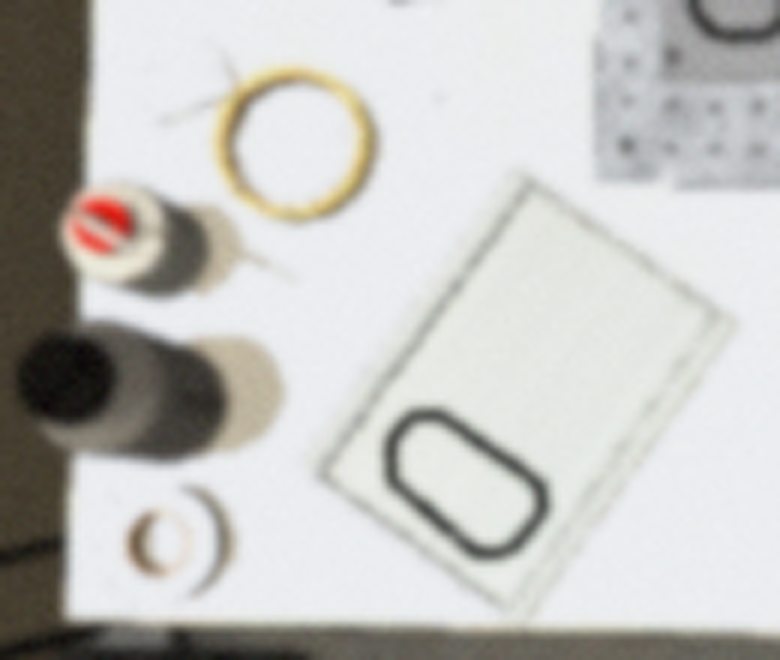

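View pics/wrist0.png

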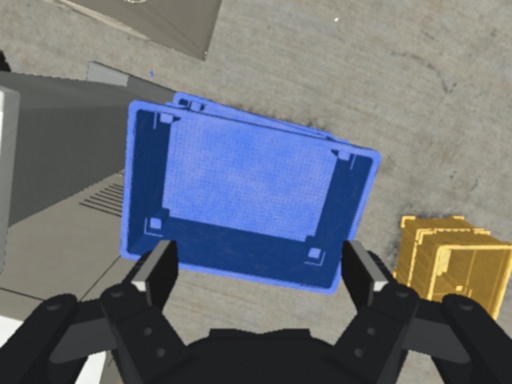

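```bash
python3 - <<'E'
from h import *
np.set_printoptions(precision=3,suppress=True)
s=ctrl.get_state(); Rt=R.from_rotvec(s['tcp_rot']).as_matrix(); print(Rt)
f,cx,cy,T=calib('wrist'); print(f, Rt.T@(T[:3,3]-s['ee_pos']), Rt.T@T[:3,:3])
cal=calib('top')
# fit bin pose from top picture
def c(u,v): return (290+u/6-0.4,120+v/6-0.4)
def bin2w(p,P): 
    x,y,a=p; c_,s_=np.cos(a),np.sin(a); P=np.atleast_2d(P); return np.c_[x+c_*P[:,0]-s_*P[:,1], y+s_*P[:,0]+c_*P[:,1], P[:,2]]
t=np.radians(16.4)
def lidpt(r,y,h=0,th=0):
    e=th-t; return [85-r*np.cos(e)+ -h*np.sin(e)*1, y, 120+r*np.sin(e)+h*np.cos(e)]
mod=np.array([lidpt(177,97,4),lidpt(177,-97,4),lidpt(215,45,5),lidpt(215,-45,5),lidpt(0,-97,6),lidpt(0,97,6)])
# h sign
obs=np.array([c(172,462),c(517,462),c(252,533),c(430,533),c(535,150),c(188,148)])
from scipy.optimize import least_squares
r=least_squares(lambda p:(proj(cal,bin2w(p,mod))-obs).ravel(),[600,-170,0]); print(r.x, r.fun.reshape(-1,2))
kn=[85-75*np.cos(t)+102*np.sin(np.radians(49)),0,120-75*np.sin(t)+6+102*np.cos(np.radians(49))]
for y in (100,110,120,130,140): 
    q=proj(cal,bin2w(r.x,[kn[0],y,kn[2]]))[0]; print(y,(q-[290,120])*6)
print(kn)
# tray
tr=[(528,178),(733,320),(522,615),(322,475)]
for u,v in tr: print('tray',onz(cal,(130+u/6-.4,150+v/6-.4),16))
for n,u,v,z in [('hookb',466,483,9),('pot',277-130,224-150,22)]:
    uv=(130+u/6,150+v/6) if n=='hookb' else (277,224); print(n,onz(cal,uv,z))
E
```

```text
[[-0.     0.337 -0.941]
 [ 0.    -0.941 -0.337]
 [-1.    -0.     0.   ]]
280.7038851646253 [-128.208    0.154  -77.439] [[-0.     0.302 -0.953]
 [ 1.    -0.001 -0.   ]
 [-0.001 -0.953 -0.302]]
[ 598.05  -173.663    0.016] [[-0.046  0.544]
 [-0.011  0.779]
 [ 1.634 -0.295]
 [-1.462 -0.195]
 [ 0.56  -0.414]
 [-0.67  -0.409]]
100 [191.371 117.108]
110 [172.404 117.   ]
120 [153.434 116.892]
130 [134.461 116.784]
140 [115.485 116.676]
[np.float64(90.03182909221843), 0, np.float64(171.742411693816)]
tray [574.403 266.344  16.   ]
tray [493.403 144.668  16.   ]
tray [321.013 262.603  16.   ]
tray [398.938 380.299  16.   ]
hookb [394.601 296.406   9.   ]
pot [421.502  55.854  22.   ]
```

```bash
python3 - <<'E'
from h import *
im=cv2.imread('pics/scene0.png'); crop(im,80,40,240,180,3.3,'pics/s_head.png')
im=cv2.imread('pics/top0.png'); crop(im,190,50,120,110,5,'pics/t_head.png')
E
```

```text
(no output)
```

View pics/s_head.png

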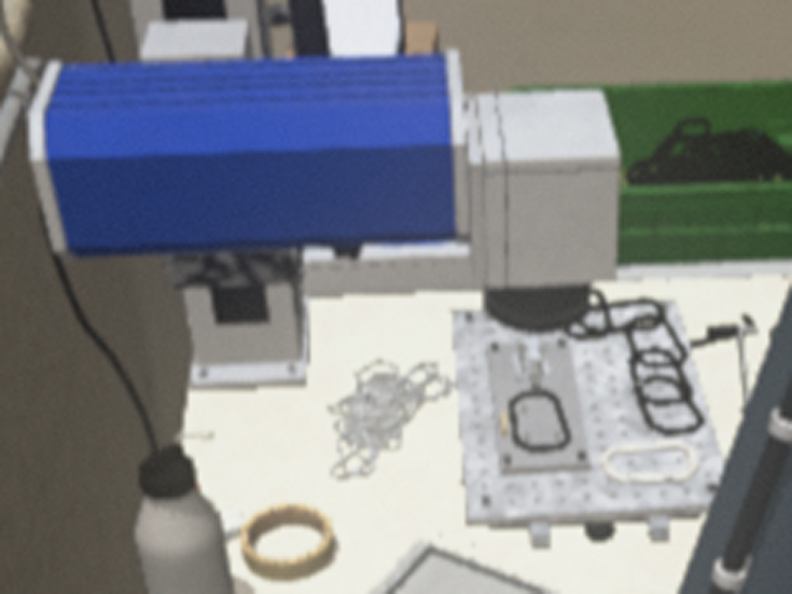

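View pics/t_head.png

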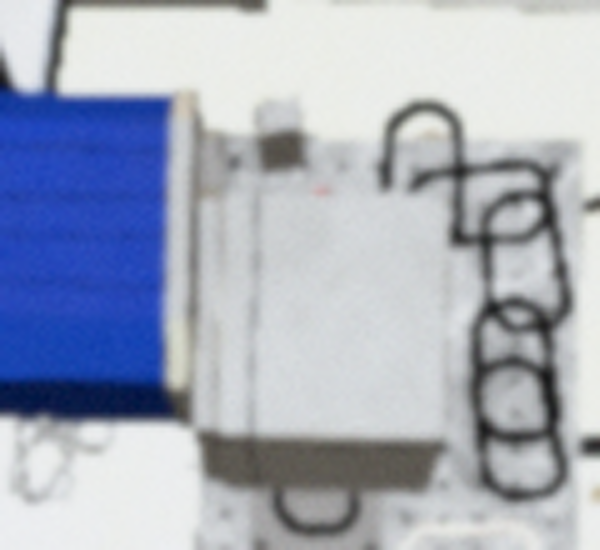

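```bash
cat >> h.py <<'E'
def tri(obs):
    A=np.zeros((3,3));b=np.zeros(3)
    for cal,uv in obs:
        o,d=ray(cal,uv); d=d/np.linalg.norm(d); M=np.eye(3)-np.outer(d,d); A+=M;b+=M@o
    return np.linalg.solve(A,b)
E
python3 - <<'E'
from h import *
s,t=calib('scene'),calib('top')
p=tri([(s,(267.3,89.1)),(t,(279.6,137.4))]);print(p,proj(s,p),proj(t,p))
p=tri([(s,(263,67.6)),(t,(190+450/5,50+190/5))]);print(p)
p=tri([(s,(80+615/3.3,40+278/3.3)),(t,(190+430/5,50+485/5))]);print('bottom',p)
E
```

```text
[636.81768614  78.46042319 387.50659621] [[267.78610569  89.09209578]] [[279.06752853 137.32873796]]
[767.51103552  77.23878022 391.70686101]
bottom [637.51038615  78.62171027 269.40837035]
```

```bash
cat >> h.py <<'E'
import json,os
np.set_printoptions(precision=3,suppress=True)
def down(yaw_deg,pitch_deg=0):
    """tool x down tilted by pitch toward +x(world, before yaw) ; jaw y at angle yaw (world)"""
    a=np.radians(yaw_deg); y=np.array([np.cos(a),np.sin(a),0]); x=np.array([0,0,-1.]); z=np.cross(x,y)
    return np.c_[x,y,z]
def cmd():
    if os.path.exists('cmd.json'):
        d=json.load(open('cmd.json')); return np.array(d['p']),np.array(d['R'])
    return np.array([176.944,-494.238,245.276]), down(-70.3)
def setcmd(p,Rm): json.dump({'p':list(map(float,p)),'R':np.array(Rm).tolist()},open('cmd.json','w'))
def plan(wps,fingers,speed=48,ang=8.4,save=True):
    """wps: list of (pos,R[,nrows]); prints calls of <=8 rows"""
    p,Rm=cmd(); seq=[]
    cp,cR=p,Rm
    for w in wps:
        tp,tR=np.array(w[0],float),w[1]
        rv=R.from_matrix(cR.T@tR).as_rotvec(); d=np.linalg.norm(tp-cp)
        n=max(int(np.ceil(d/speed)),int(np.ceil(np.degrees(np.linalg.norm(rv))/ang)),1)
        if len(w)>2: n=max(n,w[2])
        for i in range(1,n+1): seq.append((cp+(tp-cp)*i/n, cR@R.from_rotvec(rv*i/n).as_matrix()))
        cp,cR=tp,tR
    out=[]
    for k in range(0,len(seq),8):
        rot=[];lin=[]
        for q,Q in seq[k:k+8]:
            r=np.round(np.degrees(R.from_matrix(Rm.T@Q).as_rotvec()),1)+0.; l=np.round(Rm.T@(q-p)/10,2)+0.
            rot.append(r.tolist());lin.append(l.tolist())
        print(json.dumps({"rot":rot,"linear":lin,"fingers":[fingers]*len(rot)}))
        p,Rm=p+Rm@(np.array(lin[-1])*10), Rm@R.from_rotvec(np.radians(rot[-1])).as_matrix()
    if save: setcmd(p,Rm)
    print('end',p)
def st():
    s=ctrl.get_state(); p,Rm=cmd(); Rt=R.from_rotvec(s['tcp_rot']).as_matrix()
    print('t',round(s['time_s'],2),'q',s['joint_positions'],'p',s['ee_pos'],'err',s['ee_pos']-p,'rerr',np.degrees(R.from_matrix(Rm.T@Rt).as_rotvec()),'F',s['ft_force'],'op',round(s['opening'],3)); return s
E
python3 - <<'E'
from h import *
plan([((440,-240,330),down(-80),8)],4.0)
E
```

```text
{"rot": [[1.2, 0.0, 0.0], [2.4, 0.0, 0.0], [3.6, 0.0, 0.0], [4.8, 0.0, 0.0], [6.1, 0.0, 0.0], [7.3, 0.0, 0.0], [8.5, 0.0, 0.0], [9.7, 0.0, 0.0]], "linear": [[-1.06, -1.88, -4.17], [-2.12, -3.77, -8.33], [-3.18, -5.65, -12.5], [-4.24, -7.53, -16.67], [-5.3, -9.42, -20.84], [-6.35, -11.3, -25.0], [-7.41, -13.18, -29.17], [-8.47, -15.07, -33.34]], "fingers": [4.0, 4.0, 4.0, 4.0, 4.0, 4.0, 4.0, 4.0]}
end [ 440.03  -239.971  329.976]
```

Call:
{"name": "play_rows", "arguments": {
  "rot": [
    [1.2, 0.0, 0.0],
    [2.4, 0.0, 0.0],
    [3.6, 0.0, 0.0],
    [4.8, 0.0, 0.0],
    [6.1, 0.0, 0.0],
    [7.3, 0.0, 0.0],
    [8.5, 0.0, 0.0],
    [9.7, 0.0, 0.0]
  ],
  "linear": [
    [-1.06, -1.88, -4.17],
    [-2.12, -3.77, -8.33],
    [-3.18, -5.65, -12.5],
    [-4.24, -7.53, -16.67],
    [-5.3, -9.42, -20.84],
    [-6.35, -11.3, -25.0],
    [-7.41, -13.18, -29.17],
    [-8.47, -15.07, -33.34]
  ],
  "fingers": [4.0, 4.0, 4.0, 4.0, 4.0, 4.0, 4.0, 4.0]
}}

```text
time_s: 2.25
ee_pos: [441.1, -238.4, 330.7]
tcp_rot: [2.131, 0.185, -2.13]
ft_force: [0.6, -1.2, -0.7]
opening: 0.469
```

```bash
python3 - <<'E'
from h import *
st()
plan([((580,-220,380),down(0),8)],4.0)
E
```

```text
t 2.25 q [-0.495  0.183  0.131  1.518 -0.     2.472] p [ 441.121 -238.414  330.662] err [1.091 1.557 0.686] rerr [0.051 0.024 0.02 ] F [ 0.63  -1.237 -0.696] op 0.469
{"rot": [[-8.0, 0.0, 0.0], [-16.0, 0.0, 0.0], [-24.0, 0.0, 0.0], [-32.0, 0.0, 0.0], [-40.0, 0.0, 0.0], [-48.0, 0.0, 0.0], [-56.0, 0.0, 0.0], [-64.0, 0.0, 0.0]], "linear": [[-0.5, 0.05, -1.41], [-1.0, 0.09, -2.83], [-1.5, 0.14, -4.24], [-2.0, 0.19, -5.65], [-2.5, 0.23, -7.07], [-3.0, 0.28, -8.48], [-3.5, 0.32, -9.89], [-4.0, 0.37, -11.3]], "fingers": [4.0, 4.0, 4.0, 4.0, 4.0, 4.0, 4.0, 4.0]}
{"rot": [[-8.0, 0.0, 0.0], [-16.0, 0.0, 0.0]], "linear": [[-0.5, 1.3, -0.58], [-1.0, 2.59, -1.16]], "fingers": [4.0, 4.0]}
end [ 580.05  -219.981  379.976]
```

```bash
python3 - <<'E'
from h import *
setcmd(np.array([440.03,-239.971,329.976]),down(-80))
plan([((520,-180,350),down(0)),((590,-110,360),down(100)),((620,-60,350),down(180.9))],4.0)
E
```

```text
{"rot": [[-8.0, 0.0, 0.0], [-16.0, 0.0, 0.0], [-24.0, 0.0, 0.0], [-32.0, 0.0, 0.0], [-40.0, 0.0, 0.0], [-48.0, 0.0, 0.0], [-56.0, 0.0, 0.0], [-64.0, 0.0, 0.0]], "linear": [[-0.2, -0.45, -0.89], [-0.4, -0.9, -1.78], [-0.6, -1.36, -2.68], [-0.8, -1.81, -3.57], [-1.0, -2.26, -4.46], [-1.2, -2.71, -5.35], [-1.4, -3.16, -6.24], [-1.6, -3.61, -7.13]], "fingers": [4.0, 4.0, 4.0, 4.0, 4.0, 4.0, 4.0, 4.0]}
{"rot": [[-8.0, 0.0, 0.0], [-16.0, 0.0, 0.0], [-24.3, 0.0, 0.0], [-32.7, 0.0, 0.0], [-41.0, 0.0, 0.0], [-49.3, 0.0, 0.0], [-57.7, 0.0, 0.0], [-66.0, 0.0, 0.0]], "linear": [[-0.2, 0.6, -0.8], [-0.4, 1.21, -1.6], [-0.49, 1.61, -2.32], [-0.57, 2.01, -3.04], [-0.65, 2.41, -3.76], [-0.74, 2.81, -4.48], [-0.82, 3.21, -5.21], [-0.9, 3.61, -5.93]], "fingers": [4.0, 4.0, 4.0, 4.0, 4.0, 4.0, 4.0, 4.0]}
{"rot": [[-8.3, 0.0, 0.0], [-16.7, 0.0, 0.0], [-25.0, 0.0, 0.0], [-33.3, 0.0, 0.0], [-41.7, 0.0, 0.0], [-50.0, 0.0, 0.0], [-58.1, 0.0, 0.0], [-66.2, 0.0, 0.0]], "linear": [[-0.09, 0.82, 0.07], [-0.17, 1.64, 0.14], [-0.25, 2.46, 0.21], [-0.34, 3.28, 0.29], [-0.42, 4.11, 0.36], [-0.5, 4.93, 0.43], [-0.4, 5.5, 0.34], [-0.3, 6.08, 0.25]], "fingers": [4.0, 4.0, 4.0, 4.0, 4.0, 4.0, 4.0, 4.0]}
{"rot": [[-8.1, 0.0, 0.0], [-16.2, 0.0, 0.0], [-24.2, 0.0, 0.0], [-32.3, 0.0, 0.0], [-40.4, 0.0, 0.0], [-48.5, 0.0, 0.0], [-56.6, 0.0, 0.0], [-64.7, 0.0, 0.0]], "linear": [[0.1, 0.32, 0.49], [0.2, 0.63, 0.98], [0.3, 0.95, 1.47], [0.4, 1.27, 1.96], [0.5, 1.58, 2.45], [0.6, 1.9, 2.94], [0.7, 2.22, 3.43], [0.8, 2.53, 3.92]], "fingers": [4.0, 4.0, 4.0, 4.0, 4.0, 4.0, 4.0, 4.0]}
end [620.024 -60.01  349.976]
```

Call:
{"name": "play_rows", "arguments": {
  "rot": [
    [-8.0, 0.0, 0.0],
    [-16.0, 0.0, 0.0],
    [-24.0, 0.0, 0.0],
    [-32.0, 0.0, 0.0],
    [-40.0, 0.0, 0.0],
    [-48.0, 0.0, 0.0],
    [-56.0, 0.0, 0.0],
    [-64.0, 0.0, 0.0]
  ],
  "linear": [
    [-0.2, -0.45, -0.89],
    [-0.4, -0.9, -1.78],
    [-0.6, -1.36, -2.68],
    [-0.8, -1.81, -3.57],
    [-1.0, -2.26, -4.46],
    [-1.2, -2.71, -5.35],
    [-1.4, -3.16, -6.24],
    [-1.6, -3.61, -7.13]
  ],
  "fingers": [4.0, 4.0, 4.0, 4.0, 4.0, 4.0, 4.0, 4.0]
}}

```text
time_s: 3.05
ee_pos: [504.3, -191.8, 346.1]
tcp_rot: [1.408, 1.067, -1.408]
ft_force: [0.4, -0.7, 0.0]
opening: 0.467
```

Call:
{"name": "play_rows", "arguments": {
  "rot": [
    [-8.0, 0.0, 0.0],
    [-16.0, 0.0, 0.0],
    [-24.3, 0.0, 0.0],
    [-32.7, 0.0, 0.0],
    [-41.0, 0.0, 0.0],
    [-49.3, 0.0, 0.0],
    [-57.7, 0.0, 0.0],
    [-66.0, 0.0, 0.0]
  ],
  "linear": [
    [-0.2, 0.6, -0.8],
    [-0.4, 1.21, -1.6],
    [-0.49, 1.61, -2.32],
    [-0.57, 2.01, -3.04],
    [-0.65, 2.41, -3.76],
    [-0.74, 2.81, -4.48],
    [-0.82, 3.21, -5.21],
    [-0.9, 3.61, -5.93]
  ],
  "fingers": [4.0, 4.0, 4.0, 4.0, 4.0, 4.0, 4.0, 4.0]
}}

```text
time_s: 3.85
ee_pos: [555.3, -144.8, 355.0]
tcp_rot: [0.542, 1.502, -0.542]
ft_force: [-1.1, 0.2, 0.2]
opening: 0.467
```

Call:
{"name": "play_rows", "arguments": {
  "rot": [
    [-8.3, 0.0, 0.0],
    [-16.7, 0.0, 0.0],
    [-25.0, 0.0, 0.0],
    [-33.3, 0.0, 0.0],
    [-41.7, 0.0, 0.0],
    [-50.0, 0.0, 0.0],
    [-58.1, 0.0, 0.0],
    [-66.2, 0.0, 0.0]
  ],
  "linear": [
    [-0.09, 0.82, 0.07],
    [-0.17, 1.64, 0.14],
    [-0.25, 2.46, 0.21],
    [-0.34, 3.28, 0.29],
    [-0.42, 4.11, 0.36],
    [-0.5, 4.93, 0.43],
    [-0.4, 5.5, 0.34],
    [-0.3, 6.08, 0.25]
  ],
  "fingers": [4.0, 4.0, 4.0, 4.0, 4.0, 4.0, 4.0, 4.0]
}}

```text
time_s: 4.65
ee_pos: [596.3, -99.8, 357.9]
tcp_rot: [-0.363, 1.54, 0.363]
ft_force: [-0.4, -0.9, 0.2]
opening: 0.466
```

Call:
{"name": "play_rows", "arguments": {
  "rot": [
    [-8.1, 0.0, 0.0],
    [-16.2, 0.0, 0.0],
    [-24.2, 0.0, 0.0],
    [-32.3, 0.0, 0.0],
    [-40.4, 0.0, 0.0],
    [-48.5, 0.0, 0.0],
    [-56.6, 0.0, 0.0],
    [-64.7, 0.0, 0.0]
  ],
  "linear": [
    [0.1, 0.32, 0.49],
    [0.2, 0.63, 0.98],
    [0.3, 0.95, 1.47],
    [0.4, 1.27, 1.96],
    [0.5, 1.58, 2.45],
    [0.6, 1.9, 2.94],
    [0.7, 2.22, 3.43],
    [0.8, 2.53, 3.92]
  ],
  "fingers": [4.0, 4.0, 4.0, 4.0, 4.0, 4.0, 4.0, 4.0]
}}

```text
time_s: 5.45
ee_pos: [620.2, -59.8, 349.9]
tcp_rot: [-1.225, 1.199, 1.225]
ft_force: [0.7, -0.1, 1.0]
opening: 0.465
```

```bash
python3 - <<'E'
from h import *
st()
cv2.imwrite('pics/w1.png',ctrl.snapshot('wrist')); 
cal=calib('wrist')
im=cv2.imread('pics/w1.png')
def bin2w(p,P): 
    x,y,a=p; c_,s_=np.cos(a),np.sin(a); P=np.atleast_2d(P); return np.c_[x+c_*P[:,0]-s_*P[:,1], y+s_*P[:,0]+c_*P[:,1], P[:,2]]
b=(598.05,-173.66,.016)
pts=bin2w(b,[[90,134,172],[90,118,172],[90,150,172],[-85,95,70],[85,95,120],[-121,45,61],[-121,-45,61],[13,116,105]])
for q,l in zip(proj(cal,pts),pts): print(l,q); cv2.circle(im,(int(q[0]),int(q[1])),3,(0,0,255),1)
cv2.imwrite('pics/w1o.png',cv2.resize(im,None,fx=1.5,fy=1.5))
E
```

```text
t 5.45 q [-0.096  0.416  0.511  1.667  0.    -1.689] p [620.172 -59.814 349.858] err [ 0.148  0.195 -0.118] rerr [-0.334 -0.006  0.013] F [ 0.675 -0.144  0.983] op 0.465
[685.895 -38.237 172.   ] [201.434 188.163]
[686.151 -54.235 172.   ] [200.763 174.602]
[685.639 -22.239 172.   ] [202.085 201.319]
[511.541 -80.032  70.   ] [334.839 143.062]
[681.519 -77.312 120.   ] [211.907 146.824]
[ 476.346 -130.602   61.   ] [361.828 107.38 ]
[ 477.785 -220.59    61.   ] [370.371  36.9  ]
[609.192 -57.467 105.   ] [267.558 161.361]
```

View pics/w1o.png

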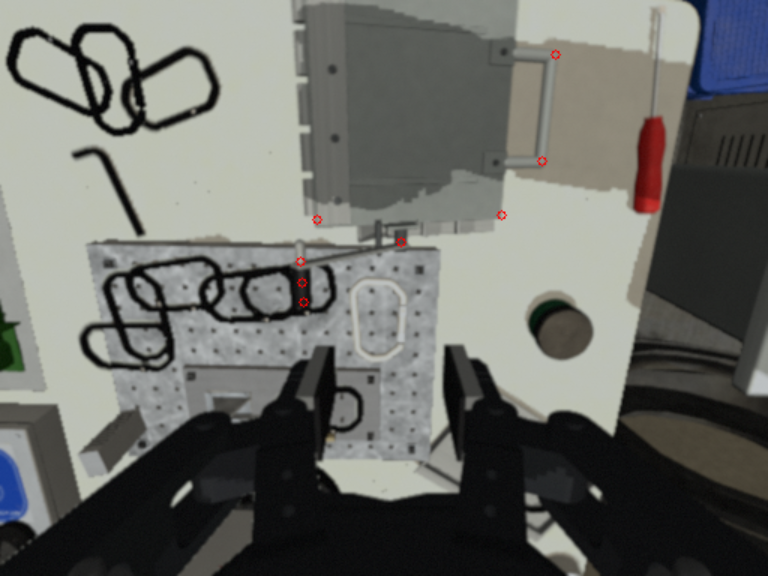

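```bash
cat >> h.py <<'E'
B=(598.05,-173.66,.016)
def bin2w(P,p=B): 
    x,y,a=p; c_,s_=np.cos(a),np.sin(a); P=np.atleast_2d(np.array(P,float)); return np.c_[x+c_*P[:,0]-s_*P[:,1], y+s_*P[:,0]+c_*P[:,1], P[:,2]]
def knob(phi,y=136): 
    a=np.radians(phi); return bin2w([11.4-102*np.sin(a),y,104.6+102*np.cos(a)])[0]
E
python3 - <<'E'
from h import *
D=down(180.9); k=knob(-49); print(k)
plan([(k+[0,0,60],D,5),(k+[0,0,-3],D,3)],3.0)
plan([(knob(f)+[0,0,-3],D) for f in (-42,-35,-28,-20,-12,-4,4,12,20,28,36,44,52,60,68,76,84,92,98,104,108,111,114,116)],2.4,save=False)
E
```

```text
[684.243 -36.263 171.518]
{"rot": [[0.0, 0.0, 0.0], [0.0, 0.0, 0.0], [0.0, 0.0, 0.0], [0.0, 0.0, 0.0], [0.0, 0.0, 0.0], [0.0, 0.0, 0.0], [0.0, 0.0, 0.0], [0.0, 0.0, 0.0]], "linear": [[2.37, -1.29, 0.45], [4.74, -2.58, 0.91], [7.11, -3.88, 1.36], [9.48, -5.17, 1.82], [11.85, -6.46, 2.27], [13.95, -6.46, 2.27], [16.05, -6.46, 2.27], [18.15, -6.46, 2.27]], "fingers": [3.0, 3.0, 3.0, 3.0, 3.0, 3.0, 3.0, 3.0]}
end [684.259 -36.298 168.476]
{"rot": [[0.0, 0.0, 0.0], [0.0, 0.0, 0.0], [0.0, 0.0, 0.0], [0.0, 0.0, 0.0], [0.0, 0.0, 0.0], [0.0, 0.0, 0.0], [0.0, 0.0, 0.0], [0.0, 0.0, 0.0]], "linear": [[-0.89, 0.87, 0.0], [-1.67, 1.85, 0.0], [-2.32, 2.91, 0.0], [-2.9, 4.21, 0.0], [-3.29, 5.58, 0.0], [-3.49, 6.99, 0.0], [-3.49, 8.41, 0.0], [-3.29, 9.82, 0.0]], "fingers": [2.4, 2.4, 2.4, 2.4, 2.4, 2.4, 2.4, 2.4]}
{"rot": [[0.0, 0.0, 0.0], [0.0, 0.0, 0.0], [0.0, 0.0, 0.0], [0.0, 0.0, 0.0], [0.0, 0.0, 0.0], [0.0, 0.0, 0.0], [0.0, 0.0, 0.0], [0.0, 0.0, 0.0]], "linear": [[0.39, 1.37, 0.0], [0.97, 2.67, 0.0], [1.73, 3.88, 0.0], [2.64, 4.97, 0.0], [3.7, 5.92, 0.0], [4.88, 6.71, 0.0], [6.16, 7.34, 0.0], [7.51, 7.78, 0.0]], "fingers": [2.4, 2.4, 2.4, 2.4, 2.4, 2.4, 2.4, 2.4]}
{"rot": [[0.0, 0.0, 0.0], [0.0, 0.0, 0.0], [0.0, 0.0, 0.0], [0.0, 0.0, 0.0], [0.0, 0.0, 0.0], [0.0, 0.0, 0.0], [0.0, 0.0, 0.0], [0.0, 0.0, 0.0]], "linear": [[1.4, 0.24, 0.0], [2.82, 0.29, 0.0], [3.89, 0.2, 0.0], [4.94, 0.0, 0.0], [5.62, -0.2, 0.0], [6.12, -0.38, 0.0], [6.62, -0.58, 0.0], [6.94, -0.73, 0.0]], "fingers": [2.4, 2.4, 2.4, 2.4, 2.4, 2.4, 2.4, 2.4]}
end [515.58  -38.948  56.876]
```

Call:
{"name": "play_rows", "arguments": {
  "rot": [
    [0, 0, 0],
    [0, 0, 0],
    [0, 0, 0],
    [0, 0, 0],
    [0, 0, 0],
    [0, 0, 0],
    [0, 0, 0],
    [0, 0, 0]
  ],
  "linear": [
    [2.37, -1.29, 0.45],
    [4.74, -2.58, 0.91],
    [7.11, -3.88, 1.36],
    [9.48, -5.17, 1.82],
    [11.85, -6.46, 2.27],
    [13.95, -6.46, 2.27],
    [16.05, -6.46, 2.27],
    [18.15, -6.46, 2.27]
  ],
  "fingers": [3, 3, 3, 3, 3, 3, 3, 3]
}}

```text
time_s: 6.3
ee_pos: [684.2, -36.4, 167.4]
tcp_rot: [-1.218, 1.203, 1.219]
ft_force: [-0.3, 0.2, -0.8]
opening: 0.35
```

```bash
python3 - <<'E'
from h import *
st()
im=ctrl.snapshot('wrist'); cv2.imwrite('pics/w2.png',im)
E
```

```text
t 6.3 q [-0.053  0.547  0.268  1.292  0.    -1.637] p [684.203 -36.375 167.406] err [-0.056 -0.077 -1.07 ] rerr [ 0.172 -0.005  0.023] F [-0.252  0.18  -0.793] op 0.35
```

View pics/w2.png

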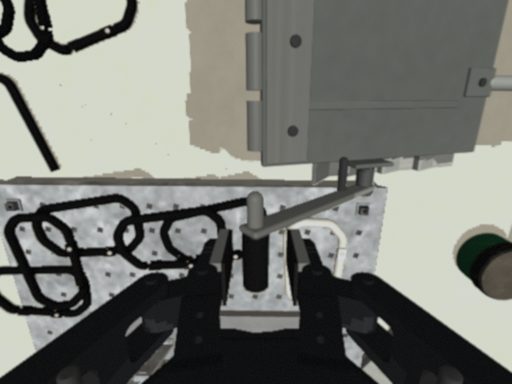

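The knob (255,258) sits centred between the fingers. Sweep along the arc.

Call:
{"name": "play_rows", "arguments": {
  "rot": [
    [0, 0, 0],
    [0, 0, 0],
    [0, 0, 0],
    [0, 0, 0],
    [0, 0, 0],
    [0, 0, 0],
    [0, 0, 0],
    [0, 0, 0]
  ],
  "linear": [
    [-0.89, 0.87, 0.0],
    [-1.67, 1.85, 0.0],
    [-2.32, 2.91, 0.0],
    [-2.9, 4.21, 0.0],
    [-3.29, 5.58, 0.0],
    [-3.49, 6.99, 0.0],
    [-3.49, 8.41, 0.0],
    [-3.29, 9.82, 0.0]
  ],
  "fingers": [2.4, 2.4, 2.4, 2.4, 2.4, 2.4, 2.4, 2.4]
}}

```text
time_s: 7.15
ee_pos: [584.9, -37.9, 203.0]
tcp_rot: [-1.221, 1.201, 1.219]
ft_force: [0.2, -0.6, -0.8]
opening: 0.276
```

```bash
python3 - <<'E'
from h import *
p,Rm=cmd(); setcmd(p+Rm@np.array([-32.9,98.2,0]),Rm)
st()
im=ctrl.snapshot('wrist'); cv2.imwrite('pics/w3.png',im)
E
```

```text
t 7.15 q [-0.065  0.357  0.048  1.26   0.    -1.651] p [584.859 -37.903 203.027] err [-1.212 -0.062  1.651] rerr [ 0.02   0.005 -0.108] F [ 0.193 -0.612 -0.796] op 0.276
```

View pics/w3.png

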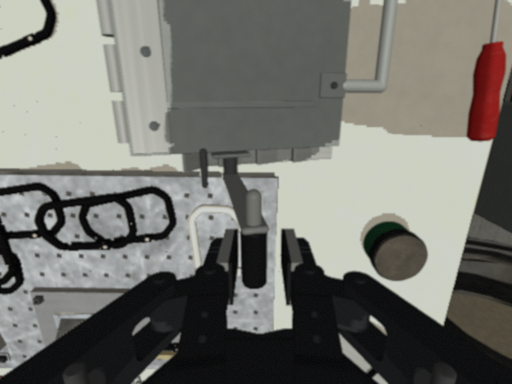

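Still caged, past upright. Continue.

Call:
{"name": "play_rows", "arguments": {
  "rot": [
    [0, 0, 0],
    [0, 0, 0],
    [0, 0, 0],
    [0, 0, 0],
    [0, 0, 0],
    [0, 0, 0],
    [0, 0, 0],
    [0, 0, 0]
  ],
  "linear": [
    [0.39, 1.37, 0.0],
    [0.97, 2.67, 0.0],
    [1.73, 3.88, 0.0],
    [2.64, 4.97, 0.0],
    [3.7, 5.92, 0.0],
    [4.88, 6.71, 0.0],
    [6.16, 7.34, 0.0],
    [7.51, 7.78, 0.0]
  ],
  "fingers": [2.4, 2.4, 2.4, 2.4, 2.4, 2.4, 2.4, 2.4]
}}

```text
time_s: 8.0
ee_pos: [507.8, -39.1, 127.0]
tcp_rot: [-1.221, 1.201, 1.219]
ft_force: [0.7, -0.0, 0.1]
opening: 0.278
```

Call:
{"name": "play_rows", "arguments": {
  "rot": [
    [0, 0, 0],
    [0, 0, 0],
    [0, 0, 0],
    [0, 0, 0],
    [0, 0, 0],
    [0, 0, 0],
    [0, 0, 0],
    [0, 0, 0]
  ],
  "linear": [
    [1.4, 0.24, 0.0],
    [2.82, 0.29, 0.0],
    [3.89, 0.2, 0.0],
    [4.94, 0.0, 0.0],
    [5.62, -0.2, 0.0],
    [6.12, -0.38, 0.0],
    [6.62, -0.58, 0.0],
    [6.94, -0.73, 0.0]
  ],
  "fingers": [2.4, 2.4, 2.4, 2.4, 2.4, 2.4, 2.4, 2.4]
}}

```text
time_s: 8.8
ee_pos: [515.3, -38.9, 56.3]
tcp_rot: [-1.22, 1.202, 1.222]
ft_force: [-0.8, -0.5, 0.4]
opening: 0.279
```

```bash
python3 - <<'E'
from h import *
setcmd(np.array([515.58,-38.948,56.876]),cmd()[1])
st()
im=ctrl.snapshot('wrist'); cv2.imwrite('pics/w4.png',im)
E
```

```text
t 8.8 q [-0.075  0.362 -0.358  0.852  0.    -1.662] p [515.27  -38.903  56.293] err [-0.31   0.045 -0.583] rerr [ 0.003 -0.009  0.062] F [-0.779 -0.456  0.437] op 0.279
```

View pics/w4.png

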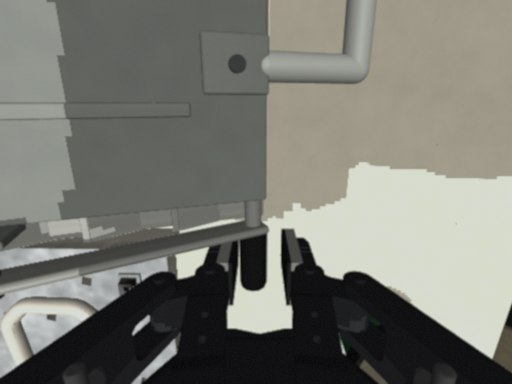

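```bash
python3 - <<'E'
from h import *
D=down(180.9); b=bin2w([-121.3,0,56])[0]; print(b)
p,_=cmd()
plan([(p+[0,0,90],D,3),(b+[0,0,90],D,5)],3.0)
plan([(b,D,4)],3.0,save=False)
E
```

```text
[ 476.766 -175.601   56.   ]
{"rot": [[0.0, 0.0, 0.0], [0.0, 0.0, 0.0], [0.0, 0.0, 0.0], [0.0, 0.0, 0.0], [0.0, 0.0, 0.0], [0.0, 0.0, 0.0], [0.0, 0.0, 0.0], [0.0, 0.0, 0.0]], "linear": [[-3.0, 0.0, 0.0], [-6.0, 0.0, 0.0], [-9.0, 0.0, 0.0], [-8.98, 0.82, -2.72], [-8.96, 1.64, -5.44], [-8.95, 2.46, -8.16], [-8.93, 3.28, -10.88], [-8.91, 4.1, -13.6]], "fingers": [3.0, 3.0, 3.0, 3.0, 3.0, 3.0, 3.0, 3.0]}
end [ 476.721 -175.575  145.976]
{"rot": [[0.0, 0.0, 0.0], [0.0, 0.0, 0.0], [0.0, 0.0, 0.0], [0.0, 0.0, 0.0]], "linear": [[2.25, 0.0, 0.0], [4.5, 0.0, 0.0], [6.75, 0.0, 0.0], [9.0, 0.0, 0.0]], "fingers": [3.0, 3.0, 3.0, 3.0]}
end [ 476.721 -175.575   55.976]
```

Call:
{"name": "play_rows", "arguments": {
  "rot": [
    [0, 0, 0],
    [0, 0, 0],
    [0, 0, 0],
    [0, 0, 0],
    [0, 0, 0],
    [0, 0, 0],
    [0, 0, 0],
    [0, 0, 0]
  ],
  "linear": [
    [-3.0, 0.0, 0.0],
    [-6.0, 0.0, 0.0],
    [-9.0, 0.0, 0.0],
    [-8.98, 0.82, -2.72],
    [-8.96, 1.64, -5.44],
    [-8.95, 2.46, -8.16],
    [-8.93, 3.28, -10.88],
    [-8.91, 4.1, -13.6]
  ],
  "fingers": [3, 3, 3, 3, 3, 3, 3, 3]
}}

```text
time_s: 9.65
ee_pos: [476.1, -176.5, 146.0]
tcp_rot: [-1.221, 1.202, 1.221]
ft_force: [0.2, -0.6, 0.2]
opening: 0.351
```

```bash
python3 - <<'E'
from h import *
st()
im=ctrl.snapshot('wrist'); cv2.imwrite('pics/w5.png',im)
im=ctrl.snapshot('top'); crop(im,290,120,100,100,5,'pics/t5.png')
E
```

```text
t 9.65 q [-0.355  0.264 -0.242  1.065  0.    -1.942] p [ 476.136 -176.541  145.973] err [-0.586 -0.966 -0.003] rerr [-0.007 -0.011  0.018] F [ 0.2   -0.645  0.167] op 0.351
```

View pics/w5.png

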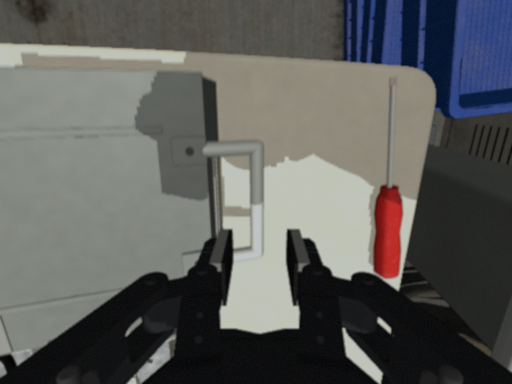

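View pics/t5.png

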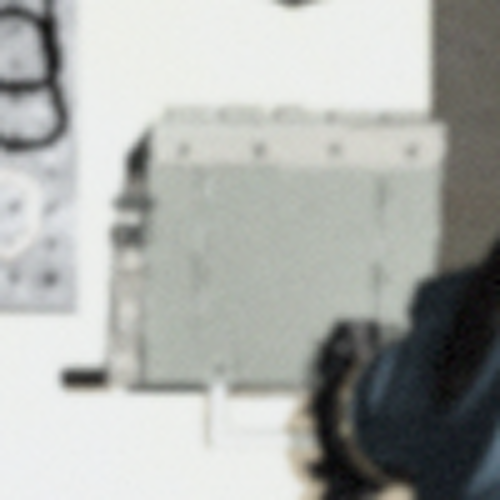

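Call:
{"name": "play_rows", "arguments": {
  "rot": [
    [0, 0, 0],
    [0, 0, 0],
    [0, 0, 0],
    [0, 0, 0],
    [0, 0, 0],
    [0, 0, 0],
    [0, 0, 0],
    [0, 0, 0]
  ],
  "linear": [
    [2.25, 0.0, 0.0],
    [4.5, 0.0, 0.0],
    [6.75, 0.0, 0.0],
    [9.0, 0.0, 0.0],
    [9.0, 0.0, 0.0],
    [9.0, 0.0, 0.0],
    [9.0, 0.0, 0.0],
    [9.0, 0.0, 0.0]
  ],
  "fingers": [3, 3, 3, 3, 0.6, 0.6, 0.6, 0.6],
  "grip_force": 40
}}

```text
time_s: 10.55
ee_pos: [477.5, -174.4, 57.0]
tcp_rot: [-1.221, 1.199, 1.221]
ft_force: [2.2, 5.6, -1.6]
opening: 0.111
```

```bash
cat >> h.py <<'E'
def bar(th,off=-5):
    e=th-0.2786; return bin2w([85-214.6*np.cos(e),0,120+214.6*np.sin(e)+off])[0]
E
python3 - <<'E'
from h import *
setcmd(np.array([476.721,-175.575,55.976]),cmd()[1])
st()
D=down(180.9)
ths=np.r_[np.linspace(0.06,1.4,22)[0:],1.44,1.48,1.50,1.52,1.53]
plan([(bar(t),D) for t in ths],0.6,save=False)
cv2.imwrite('pics/w6.png',ctrl.snapshot('wrist'))
E
```

```text
t 10.55 q [-0.352  0.348 -0.378  0.844  0.002 -1.939] p [ 477.528 -174.438   57.033] err [0.807 1.137 1.057] rerr [-0.059 -0.109 -0.075] F [ 2.224  5.582 -1.561] op 0.111
{"rot": [[0.0, 0.0, 0.0], [0.0, 0.0, 0.0], [0.0, 0.0, 0.0], [0.0, 0.0, 0.0], [0.0, 0.0, 0.0], [0.0, 0.0, 0.0], [0.0, 0.0, 0.0], [0.0, 0.0, 0.0]], "linear": [[-1.25, 0.31, 0.0], [-2.59, 0.57, 0.0], [-3.95, 0.74, 0.0], [-5.32, 0.82, 0.0], [-6.69, 0.81, 0.0], [-8.05, 0.72, 0.0], [-9.41, 0.54, 0.0], [-10.75, 0.27, 0.0]], "fingers": [0.6, 0.6, 0.6, 0.6, 0.6, 0.6, 0.6, 0.6]}
{"rot": [[0.0, 0.0, 0.0], [0.0, 0.0, 0.0], [0.0, 0.0, 0.0], [0.0, 0.0, 0.0], [0.0, 0.0, 0.0], [0.0, 0.0, 0.0], [0.0, 0.0, 0.0], [0.0, 0.0, 0.0]], "linear": [[-1.33, -0.35, 0.0], [-2.63, -0.79, 0.0], [-3.89, -1.31, 0.0], [-5.13, -1.9, 0.0], [-6.32, -2.58, 0.0], [-7.46, -3.33, 0.0], [-8.56, -4.15, 0.0], [-9.6, -5.04, 0.0]], "fingers": [0.6, 0.6, 0.6, 0.6, 0.6, 0.6, 0.6, 0.6]}
{"rot": [[0.0, 0.0, 0.0], [0.0, 0.0, 0.0], [0.0, 0.0, 0.0], [0.0, 0.0, 0.0], [0.0, 0.0, 0.0], [0.0, 0.0, 0.0], [0.0, 0.0, 0.0], [0.0, 0.0, 0.0]], "linear": [[-0.98, -0.95, 0.0], [-1.9, -1.96, 0.0], [-2.75, -3.03, 0.0], [-3.54, -4.16, 0.0], [-4.25, -5.33, 0.0], [-4.88, -6.54, 0.0], [-5.24, -7.32, 0.0], [-5.56, -8.12, 0.0]], "fingers": [0.6, 0.6, 0.6, 0.6, 0.6, 0.6, 0.6, 0.6]}
{"rot": [[0.0, 0.0, 0.0], [0.0, 0.0, 0.0], [0.0, 0.0, 0.0]], "linear": [[-0.16, -0.4, 0.0], [-0.3, -0.8, 0.0], [-0.37, -1.01, 0.0]], "fingers": [0.6, 0.6, 0.6]}
end [ 615.704 -173.392  318.776]
```

View pics/w6.png

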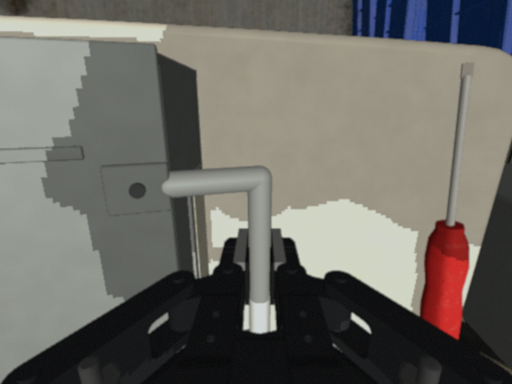

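Call:
{"name": "play_rows", "arguments": {
  "rot": [
    [0, 0, 0],
    [0, 0, 0],
    [0, 0, 0],
    [0, 0, 0],
    [0, 0, 0],
    [0, 0, 0],
    [0, 0, 0],
    [0, 0, 0]
  ],
  "linear": [
    [-1.25, 0.31, 0.0],
    [-2.59, 0.57, 0.0],
    [-3.95, 0.74, 0.0],
    [-5.32, 0.82, 0.0],
    [-6.69, 0.81, 0.0],
    [-8.05, 0.72, 0.0],
    [-9.41, 0.54, 0.0],
    [-10.75, 0.27, 0.0]
  ],
  "fingers": [0.6, 0.6, 0.6, 0.6, 0.6, 0.6, 0.6, 0.6]
}}

```text
time_s: 11.4
ee_pos: [477.6, -174.6, 165.9]
tcp_rot: [-1.224, 1.195, 1.217]
ft_force: [18.5, 6.5, -8.3]
opening: 0.116
```

```bash
python3 - <<'E'
from h import *
p,Rm=cmd(); setcmd(p+Rm@[-107.5,2.7,0],Rm)
st()
cv2.imwrite('pics/w7.png',ctrl.snapshot('wrist'))
E
```

```text
t 11.4 q [-0.353  0.246 -0.212  1.106  0.004 -1.941] p [ 477.555 -174.645  165.875] err [3.534 0.972 2.399] rerr [-0.084 -0.085 -0.417] F [18.535  6.521 -8.287] op 0.116
```

View pics/w7.png

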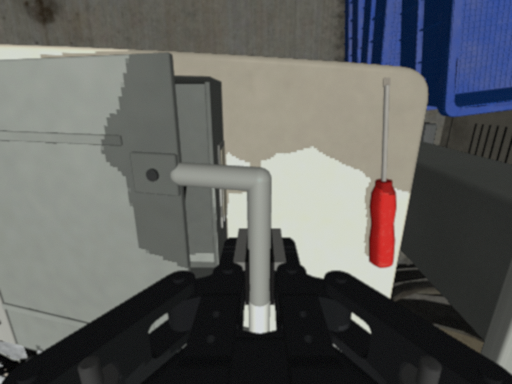

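```bash
cat >> h.py <<'E'
def bar2(th,zo=-8.5,xo=1.5):
    e=th-0.2786; return bin2w([85+xo-214.6*np.cos(e),0,120+214.6*np.sin(e)+zo])[0]
E
python3 - <<'E'
from h import *
D=down(180.9)
p,_=cmd(); print(p,bar2(.5),bar2(.55))
plan([(bar2(t),D) for t in (.56,.62,.68,.74,.80,.86,.92,.98)],0.6)
E
```

```text
[ 474.021 -175.617  163.476] [ 475.204 -175.626  158.625] [ 477.82  -175.584  169.03 ]
{"rot": [[0.0, 0.0, 0.0], [0.0, 0.0, 0.0], [0.0, 0.0, 0.0], [0.0, 0.0, 0.0], [0.0, 0.0, 0.0], [0.0, 0.0, 0.0], [0.0, 0.0, 0.0], [0.0, 0.0, 0.0]], "linear": [[-0.76, -0.44, 0.0], [-1.99, -0.83, 0.0], [-3.19, -1.3, 0.0], [-4.36, -1.84, 0.0], [-5.49, -2.45, 0.0], [-6.59, -3.12, 0.0], [-7.64, -3.86, 0.0], [-8.65, -4.66, 0.0]], "fingers": [0.6, 0.6, 0.6, 0.6, 0.6, 0.6, 0.6, 0.6]}
end [ 520.616 -174.885  249.976]
```

Call:
{"name": "play_rows", "arguments": {
  "rot": [
    [0, 0, 0],
    [0, 0, 0],
    [0, 0, 0],
    [0, 0, 0],
    [0, 0, 0],
    [0, 0, 0],
    [0, 0, 0],
    [0, 0, 0]
  ],
  "linear": [
    [-0.76, -0.44, 0.0],
    [-1.99, -0.83, 0.0],
    [-3.19, -1.3, 0.0],
    [-4.36, -1.84, 0.0],
    [-5.49, -2.45, 0.0],
    [-6.59, -3.12, 0.0],
    [-7.64, -3.86, 0.0],
    [-8.65, -4.66, 0.0]
  ],
  "fingers": [0.6, 0.6, 0.6, 0.6, 0.6, 0.6, 0.6, 0.6]
}}

```text
time_s: 12.25
ee_pos: [521.0, -173.9, 251.2]
tcp_rot: [-1.221, 1.2, 1.222]
ft_force: [4.3, 2.0, -7.2]
opening: 0.116
```

```bash
python3 - <<'E'
from h import *
st()
cv2.imwrite('pics/w8.png',ctrl.snapshot('wrist'))
D=down(180.9)
plan([(bar2(t),D) for t in (1.04,1.1,1.16,1.22,1.28,1.34,1.4,1.45)],0.6,save=False)
E
```

```text
t 12.25 q [-0.323  0.278  0.057  1.349  0.001 -1.91 ] p [ 520.973 -173.915  251.156] err [0.357 0.97  1.18 ] rerr [-0.037 -0.066 -0.021] F [ 4.314  2.025 -7.184] op 0.116
{"rot": [[0.0, 0.0, 0.0], [0.0, 0.0, 0.0], [0.0, 0.0, 0.0], [0.0, 0.0, 0.0], [0.0, 0.0, 0.0], [0.0, 0.0, 0.0], [0.0, 0.0, 0.0], [0.0, 0.0, 0.0]], "linear": [[-0.96, -0.86, 0.0], [-1.86, -1.78, 0.0], [-2.71, -2.74, 0.0], [-3.5, -3.76, 0.0], [-4.23, -4.82, 0.0], [-4.89, -5.93, 0.0], [-5.48, -7.07, 0.0], [-5.92, -8.05, 0.0]], "fingers": [0.6, 0.6, 0.6, 0.6, 0.6, 0.6, 0.6, 0.6]}
end [ 601.106 -173.621  309.176]
```

View pics/w8.png

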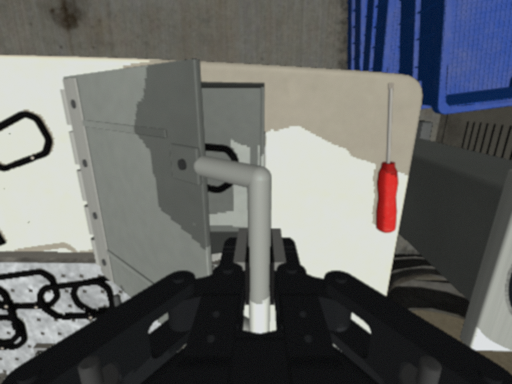

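Call:
{"name": "play_rows", "arguments": {
  "rot": [
    [0, 0, 0],
    [0, 0, 0],
    [0, 0, 0],
    [0, 0, 0],
    [0, 0, 0],
    [0, 0, 0],
    [0, 0, 0],
    [0, 0, 0]
  ],
  "linear": [
    [-0.96, -0.86, 0.0],
    [-1.86, -1.78, 0.0],
    [-2.71, -2.74, 0.0],
    [-3.5, -3.76, 0.0],
    [-4.23, -4.82, 0.0],
    [-4.89, -5.93, 0.0],
    [-5.48, -7.07, 0.0],
    [-5.92, -8.05, 0.0]
  ],
  "fingers": [0.6, 0.6, 0.6, 0.6, 0.6, 0.6, 0.6, 0.6]
}}

```text
time_s: 13.1
ee_pos: [600.3, -172.7, 311.1]
tcp_rot: [-1.22, 1.201, 1.222]
ft_force: [-6.0, 2.5, 7.4]
opening: 0.112
```

```bash
python3 - <<'E'
from h import *
setcmd(np.array([601.106,-173.621,309.176]),cmd()[1])
st()
cv2.imwrite('pics/w9.png',ctrl.snapshot('wrist'))
cal=calib('wrist')
im=cv2.imread('pics/w9.png')
D=down(180.9)
plan([(bar2(t),D) for t in (1.48,1.51,1.53,1.53)],0.6,save=False)
plan([(bar2(t),D) for t in (1.48,1.51,1.53,1.53,1.50,1.47,1.44,1.41,1.39)],0.6,save=False)
E
```

```text
t 13.1 q [-0.28   0.411  0.405  1.566  0.001 -1.867] p [ 600.333 -172.656  311.138] err [-0.773  0.965  1.962] rerr [-0.024 -0.04   0.015] F [-6.043  2.513  7.444] op 0.112
{"rot": [[0.0, 0.0, 0.0], [0.0, 0.0, 0.0], [0.0, 0.0, 0.0], [0.0, 0.0, 0.0]], "linear": [[-0.24, -0.6, 0.0], [-0.47, -1.2, 0.0], [-0.61, -1.61, 0.0], [-0.61, -1.61, 0.0]], "fingers": [0.6, 0.6, 0.6, 0.6]}
end [ 617.204 -173.368  315.276]
{"rot": [[0.0, 0.0, 0.0], [0.0, 0.0, 0.0], [0.0, 0.0, 0.0], [0.0, 0.0, 0.0], [0.0, 0.0, 0.0], [0.0, 0.0, 0.0], [0.0, 0.0, 0.0], [0.0, 0.0, 0.0]], "linear": [[-0.24, -0.6, 0.0], [-0.47, -1.2, 0.0], [-0.61, -1.61, 0.0], [-0.61, -1.61, 0.0], [-0.4, -1.0, 0.0], [-0.17, -0.4, 0.0], [0.08, 0.2, 0.0], [0.35, 0.78, 0.0]], "fingers": [0.6, 0.6, 0.6, 0.6, 0.6, 0.6, 0.6, 0.6]}
{"rot": [[0.0, 0.0, 0.0]], "linear": [[0.18, 0.39, 0.0]], "fingers": [0.6]}
end [ 589.407 -173.805  303.876]
```

View pics/w9.png

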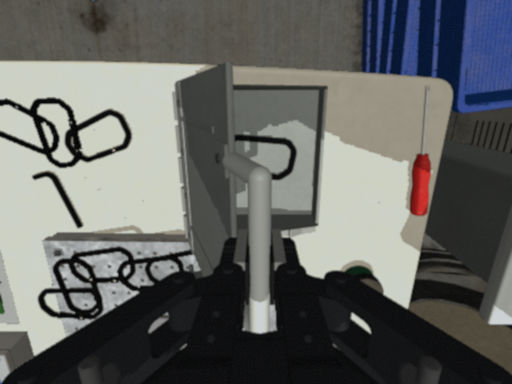

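Call:
{"name": "play_rows", "arguments": {
  "rot": [
    [0, 0, 0],
    [0, 0, 0],
    [0, 0, 0],
    [0, 0, 0],
    [0, 0, 0]
  ],
  "linear": [
    [-0.24, -0.6, 0.0],
    [-0.47, -1.2, 0.0],
    [-0.61, -1.61, 0.0],
    [-0.61, -1.61, 0.0],
    [-0.61, -1.61, 0.0]
  ],
  "fingers": [0.6, 0.6, 0.6, 0.6, 0.6]
}}

```text
time_s: 13.65
ee_pos: [616.5, -172.4, 317.1]
tcp_rot: [-1.221, 1.201, 1.221]
ft_force: [-4.4, 3.9, 6.4]
opening: 0.113
```

```bash
python3 - <<'E'
from h import *
setcmd(np.array([617.204,-173.368,315.276]),cmd()[1])
st()
cv2.imwrite('pics/w10.png',ctrl.snapshot('wrist'))
im=ctrl.snapshot('top'); crop(im,280,110,110,110,5,'pics/t10.png')
im=ctrl.snapshot('scene'); crop(im,230,90,130,130,5,'pics/s10.png')
E
```

```text
t 13.65 q [-0.273  0.442  0.47   1.599  0.001 -1.86 ] p [ 616.54  -172.428  317.055] err [-0.664  0.94   1.779] rerr [-0.031 -0.042 -0.033] F [-4.381  3.929  6.39 ] op 0.113
```

View pics/w10.png

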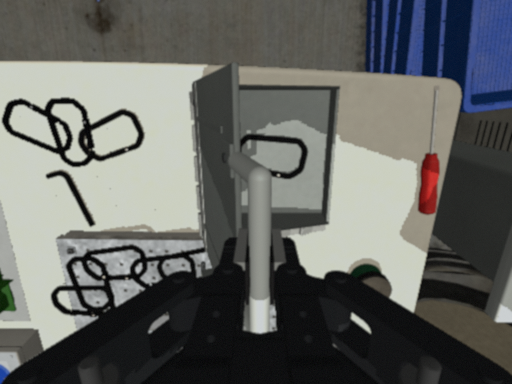

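View pics/t10.png

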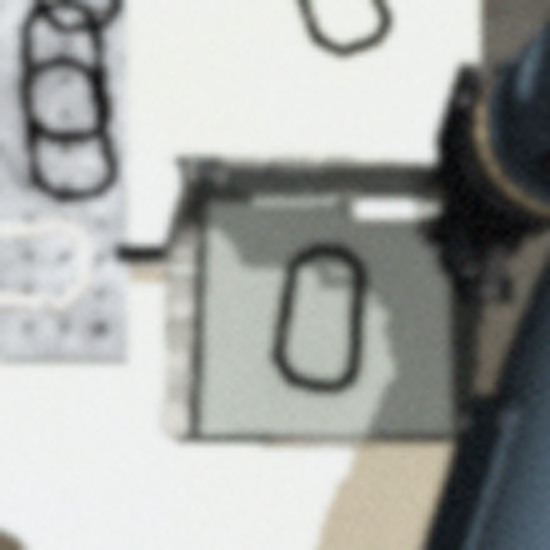

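View pics/s10.png

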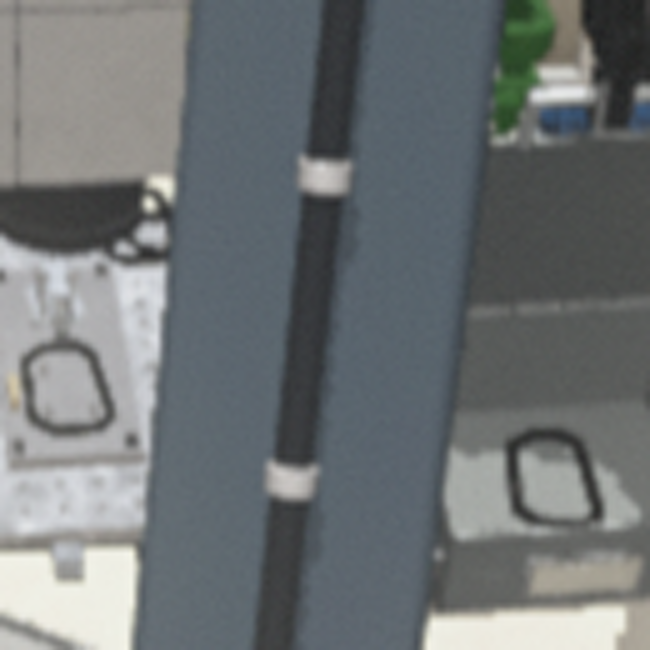

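```bash
python3 - <<'E'
from h import *
cal=calib('top')
p=onz(cal,(280+145/5-.4,110+253/5-.4),90); print(p, bin2w([85,0,0]), bin2w([19.8,134,90]))
# predicted foot for lid angle th and slope contact: pivot (75 along,6 above) rotate
t=np.radians(16.4)
def piv(th):
    e=th-t; d=np.array([-np.cos(e),np.sin(e)]); n=np.array([-np.sin(e)*-1*-1,0]); 
    n=np.array([np.sin(e),np.cos(e)]); return np.array([85,120])+75*d+6*n
for th in (1.36,1.45,1.53):
    P=piv(th)
    # foot on line: rim line offset -(16-4) perpendicular
    for s in np.arange(30,100,1.):
        q=np.array([85,120])+s*np.array([-np.cos(t),-np.sin(t)])+(-12)*np.array([-np.sin(t),np.cos(t)])
        if np.linalg.norm(q-P)>=102: print(th,P,s,q,np.linalg.norm(q-P));break
E
```

```text
[634.971 -42.626  90.   ] [[ 683.039 -172.3      0.   ]] [[615.704 -39.36   90.   ]]
1.36 [ 54.513 188.786] 64.0 [26.992 90.418] 102.14497282972195
1.45 [ 60.819 191.248] 57.0 [33.707 92.395] 102.50342818869665
1.53 [ 66.59  192.952] 51.0 [39.463 94.089] 102.51761209477822
```

```bash
python3 - <<'E'
from h import *
D=down(180.9)
plan([(bar2(t),D) for t in (1.51,1.485,1.46,1.435,1.41,1.39,1.375,1.365)],0.6)
E
```

```text
{"rot": [[0.0, 0.0, 0.0], [0.0, 0.0, 0.0], [0.0, 0.0, 0.0], [0.0, 0.0, 0.0], [0.0, 0.0, 0.0], [0.0, 0.0, 0.0], [0.0, 0.0, 0.0], [0.0, 0.0, 0.0]], "linear": [[0.14, 0.41, 0.0], [0.33, 0.91, 0.0], [0.52, 1.41, 0.0], [0.73, 1.91, 0.0], [0.96, 2.39, 0.0], [1.14, 2.78, 0.0], [1.29, 3.07, 0.0], [1.39, 3.26, 0.0]], "fingers": [0.6, 0.6, 0.6, 0.6, 0.6, 0.6, 0.6, 0.6]}
end [ 584.608 -173.88   301.376]
```

Call:
{"name": "play_rows", "arguments": {
  "rot": [
    [0, 0, 0],
    [0, 0, 0],
    [0, 0, 0],
    [0, 0, 0],
    [0, 0, 0],
    [0, 0, 0],
    [0, 0, 0],
    [0, 0, 0]
  ],
  "linear": [
    [0.14, 0.41, 0.0],
    [0.33, 0.91, 0.0],
    [0.52, 1.41, 0.0],
    [0.73, 1.91, 0.0],
    [0.96, 2.39, 0.0],
    [1.14, 2.78, 0.0],
    [1.29, 3.07, 0.0],
    [1.39, 3.26, 0.0]
  ],
  "fingers": [0.6, 0.6, 0.6, 0.6, 0.6, 0.6, 0.6, 0.6]
}}

```text
time_s: 14.6
ee_pos: [585.3, -173.0, 303.3]
tcp_rot: [-1.223, 1.198, 1.219]
ft_force: [-0.7, 5.4, 4.1]
opening: 0.113
```

```bash
python3 - <<'E'
from h import *
st()
im=ctrl.snapshot('top'); crop(im,280,110,110,110,5,'pics/t11.png')
E
```

```text
t 14.6 q [-0.288  0.379  0.336  1.524  0.002 -1.875] p [ 585.321 -173.012  303.28 ] err [0.713 0.868 1.904] rerr [-0.038 -0.038 -0.227] F [-0.73   5.43   4.137] op 0.113
```

View pics/t11.png

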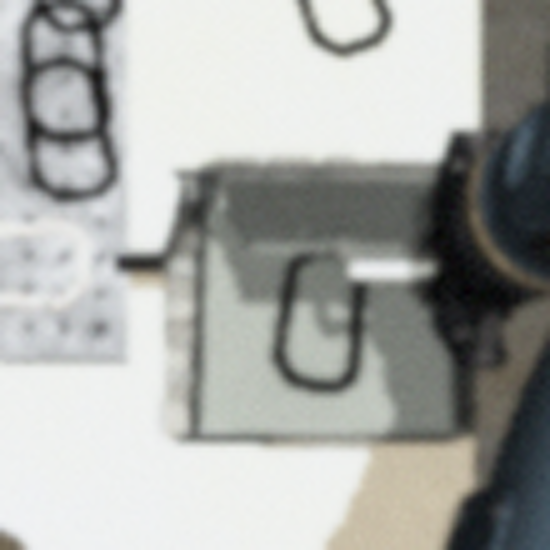

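```bash
python3 - <<'E'
from h import *
cal=calib('top')
t=np.radians(16.4)
for th in (1.34,1.36,1.38,1.40,1.42,1.53):
    e=th-t; p=bin2w([85-215*np.cos(e),-30,120+215*np.sin(e)])[0]; q=proj(cal,p)[0]; print(th,p,(q-[280,110]+.4)*5)
for s in (50,55,60,64,68):
    q=np.array([85,120])+s*np.array([-np.cos(t),-np.sin(t)])-12*np.array([-np.sin(t),np.cos(t)])
    p=bin2w([q[0],130,q[1]])[0]; print(s,p,(proj(cal,p)[0]-[280,110]+.4)*5)
D=down(180.9)
plan([(bar2(t),D) for t in (1.355,1.345,1.335,1.325)],0.6)
E
```

```text
1.34 [ 577.258 -203.997  306.898] [490.923 289.071]
1.36 [ 581.017 -203.936  308.986] [491.94  281.782]
1.38 [ 584.816 -203.876  310.998] [492.914 274.42 ]
1.4 [ 588.655 -203.814  312.934] [493.844 266.992]
1.42 [ 592.532 -203.752  314.793] [494.729 259.5  ]
1.53 [ 614.463 -203.401  323.605] [498.769 217.368]
50 [636.387 -43.03   94.371] [146.588 249.71 ]
55 [631.591 -43.107  92.959] [146.352 257.182]
60 [626.795 -43.183  91.548] [146.117 264.643]
64 [622.959 -43.245  90.418] [145.929 270.604]
68 [619.122 -43.306  89.289] [145.741 276.558]
{"rot": [[0.0, 0.0, 0.0], [0.0, 0.0, 0.0], [0.0, 0.0, 0.0], [0.0, 0.0, 0.0]], "linear": [[0.1, 0.19, 0.0], [0.2, 0.38, 0.0], [0.3, 0.56, 0.0], [0.41, 0.75, 0.0]], "fingers": [0.6, 0.6, 0.6, 0.6]}
end [ 577.109 -173.998  297.276]
```

Call:
{"name": "play_rows", "arguments": {
  "rot": [
    [0, 0, 0],
    [0, 0, 0],
    [0, 0, 0],
    [0, 0, 0]
  ],
  "linear": [
    [0.1, 0.19, 0.0],
    [0.2, 0.38, 0.0],
    [0.3, 0.56, 0.0],
    [0.41, 0.75, 0.0]
  ],
  "fingers": [0.6, 0.6, 0.6, 0.6]
}}

```text
time_s: 15.05
ee_pos: [579.2, -173.3, 300.0]
tcp_rot: [-1.225, 1.196, 1.216]
ft_force: [8.0, 5.8, 13.6]
opening: 0.115
```

```bash
python3 - <<'E'
from h import *
st()
im=ctrl.snapshot('top'); crop(im,280,110,110,110,5,'pics/t12.png')
E
```

```text
t 15.05 q [-0.292  0.366  0.307  1.506  0.002 -1.879] p [ 579.218 -173.277  300.014] err [2.109 0.72  2.738] rerr [-0.052 -0.01  -0.414] F [ 8.021  5.777 13.557] op 0.115
```

View pics/t12.png

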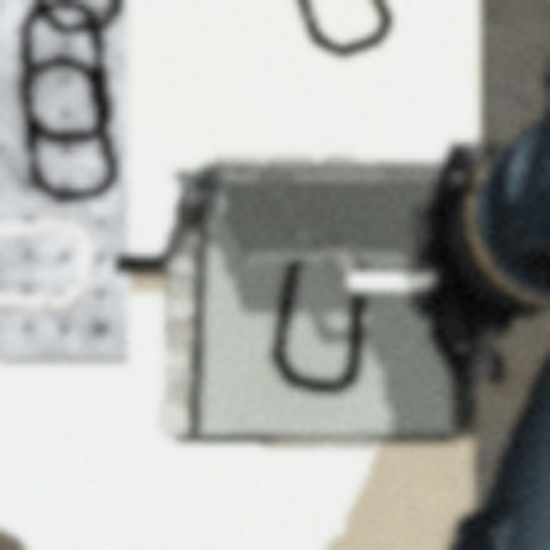

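Call:
{"name": "play_rows", "arguments": {
  "rot": [
    [0, 0, 0],
    [0, 0, 0],
    [0, 0, 0],
    [0, 0, 0],
    [0, 0, 0],
    [0, 0, 0]
  ],
  "linear": [
    [-0.1, -0.1, 0.0],
    [-0.2, -0.15, 0.0],
    [-0.2, -0.15, 0.0],
    [-0.2, -0.15, 0.0],
    [-0.2, -0.15, 0.0],
    [-0.2, -0.15, 0.0]
  ],
  "fingers": [0.6, 0.6, 1.4, 2.2, 3, 3]
}}

```text
time_s: 15.7
ee_pos: [578.2, -174.1, 299.1]
tcp_rot: [-1.22, 1.203, 1.221]
ft_force: [0.9, 0.2, 0.7]
opening: 0.349
```

```bash
python3 - <<'E'
from h import *
p,Rm=cmd(); setcmd(p+Rm@[-2,-1.5,0],Rm)
st()
im=ctrl.snapshot('top'); crop(im,280,110,110,110,5,'pics/t13.png')
cv2.imwrite('pics/w13.png',ctrl.snapshot('wrist'))
E
```

```text
t 15.7 q [-0.292  0.371  0.313  1.514 -0.    -1.879] p [ 578.181 -174.108  299.08 ] err [-0.427 -0.134 -0.196] rerr [ 0.015 -0.001  0.062] F [0.879 0.197 0.705] op 0.349
```

View pics/t13.png

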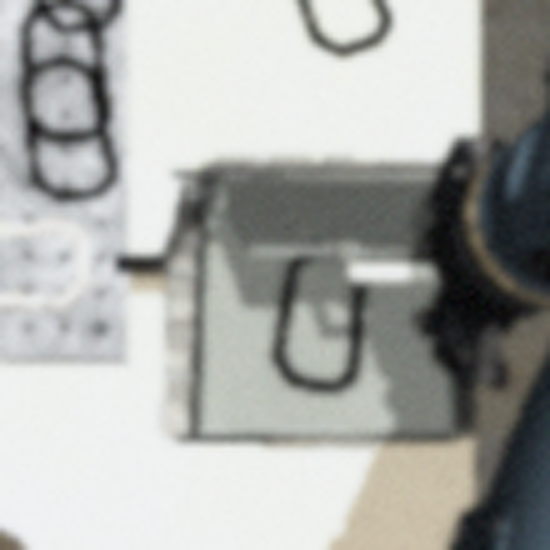

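View pics/w13.png

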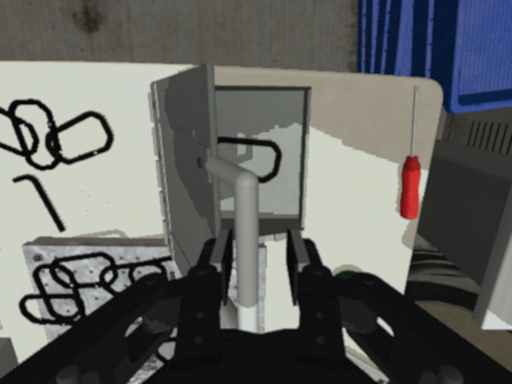

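```bash
cat >> h.py <<'E'
def tilt(az,a):
    """tool points down tilted by a deg toward azimuth az; jaws horizontal at az+90, camera on the near side"""
    return R.from_euler('z',az,degrees=True).as_matrix()@R.from_euler('y',-a,degrees=True).as_matrix()@down(90)
E
python3 - <<'E'
from h import *
cal=calib('top')
for u,v in [(275,320),(368,320),(322,243),(322,392)]: print(onz(cal,(280+u/5-.4,110+v/5-.4),40.5))
D=down(180.9);p,_=cmd(); T=tilt(0,24)
plan([(p+[4,0,25],D,2),(p+[5,0,65],D,2),((440,-175,360),T)],3.0)
plan([((455,-170,215),T,4)],3.0)
E
```

```text
[ 599.185 -140.486   40.5  ]
[ 600.521 -205.173   40.5  ]
[ 654.074 -173.4     40.5  ]
[ 549.56  -172.953   40.5  ]
{"rot": [[0.0, 0.0, 0.0], [0.0, 0.0, 0.0], [0.0, 0.0, 0.0], [0.0, 0.0, 0.0], [7.5, -1.6, -1.6], [14.9, -3.1, -3.2], [22.4, -4.7, -4.8], [29.8, -6.2, -6.3]], "linear": [[-1.25, -0.2, 0.0], [-2.5, -0.4, -0.01], [-4.5, -0.45, -0.01], [-6.5, -0.5, -0.01], [-6.46, 0.7, 0.0], [-6.43, 1.89, 0.01], [-6.39, 3.09, 0.02], [-6.36, 4.29, 0.03]], "fingers": [3.0, 3.0, 3.0, 3.0, 3.0, 3.0, 3.0, 3.0]}
{"rot": [[7.5, -1.6, -1.6], [14.9, -3.2, -3.2], [22.4, -4.7, -4.8], [29.8, -6.3, -6.4], [37.3, -7.9, -7.9], [44.7, -9.4, -9.5], [52.2, -11.0, -11.1], [59.6, -12.5, -12.7]], "linear": [[-0.12, 1.04, -0.58], [-0.24, 2.08, -1.16], [-0.36, 3.12, -1.74], [-0.49, 4.16, -2.32], [-0.61, 5.2, -2.9], [-0.73, 6.24, -3.48], [-0.85, 7.28, -4.06], [-0.97, 8.32, -4.65]], "fingers": [3.0, 3.0, 3.0, 3.0, 3.0, 3.0, 3.0, 3.0]}
end [ 439.951 -175.014  359.956]
{"rot": [[0.0, 0.0, 0.0], [0.0, 0.0, 0.0], [0.0, 0.0, 0.0], [0.1, 0.0, 0.0]], "linear": [[3.46, 0.13, -1.13], [6.93, 0.26, -2.26], [10.39, 0.38, -3.39], [13.86, 0.51, -4.52]], "fingers": [3.0, 3.0, 3.0, 3.0]}
end [ 454.999 -170.021  214.947]
```

Call:
{"name": "play_rows", "arguments": {
  "rot": [
    [0.0, 0.0, 0.0],
    [0.0, 0.0, 0.0],
    [0.0, 0.0, 0.0],
    [0.0, 0.0, 0.0],
    [7.5, -1.6, -1.6],
    [14.9, -3.1, -3.2],
    [22.4, -4.7, -4.8],
    [29.8, -6.2, -6.3]
  ],
  "linear": [
    [-1.25, -0.2, 0.0],
    [-2.5, -0.4, -0.01],
    [-4.5, -0.45, -0.01],
    [-6.5, -0.5, -0.01],
    [-6.46, 0.7, 0.0],
    [-6.43, 1.89, 0.01],
    [-6.39, 3.09, 0.02],
    [-6.36, 4.29, 0.03]
  ],
  "fingers": [3, 3, 3, 3, 3, 3, 3, 3]
}}

```text
time_s: 16.6
ee_pos: [535.1, -174.5, 362.6]
tcp_rot: [-0.805, 1.252, 0.806]
ft_force: [0.6, -0.3, 0.6]
opening: 0.354
```

Call:
{"name": "play_rows", "arguments": {
  "rot": [
    [7.5, -1.6, -1.6],
    [14.9, -3.2, -3.2],
    [22.4, -4.7, -4.8],
    [29.8, -6.3, -6.4],
    [37.3, -7.9, -7.9],
    [44.7, -9.4, -9.5],
    [52.2, -11.0, -11.1],
    [59.6, -12.5, -12.7]
  ],
  "linear": [
    [-0.12, 1.04, -0.58],
    [-0.24, 2.08, -1.16],
    [-0.36, 3.12, -1.74],
    [-0.49, 4.16, -2.32],
    [-0.61, 5.2, -2.9],
    [-0.73, 6.24, -3.48],
    [-0.85, 7.28, -4.06],
    [-0.97, 8.32, -4.65]
  ],
  "fingers": [3, 3, 3, 3, 3, 3, 3, 3]
}}

```text
time_s: 17.4
ee_pos: [439.1, -175.1, 359.8]
tcp_rot: [0.003, 1.151, -0.004]
ft_force: [0.8, 0.1, -0.1]
opening: 0.351
```

Call:
{"name": "play_rows", "arguments": {
  "rot": [
    [0, 0, 0],
    [0, 0, 0],
    [0, 0, 0],
    [0.1, 0, 0],
    [0.1, 0, 0]
  ],
  "linear": [
    [3.46, 0.13, -1.13],
    [6.93, 0.26, -2.26],
    [10.39, 0.38, -3.39],
    [13.86, 0.51, -4.52],
    [13.86, 0.51, -4.52]
  ],
  "fingers": [3, 3, 3, 3, 3]
}}

```text
time_s: 17.9
ee_pos: [452.0, -168.5, 210.2]
tcp_rot: [0.004, 1.16, 0.001]
ft_force: [-0.4, 0.6, -0.4]
opening: 0.351
```

```bash
python3 - <<'E'
from h import *
st()
im=ctrl.snapshot('top'); cv2.imwrite('pics/t14full.png',im); crop(im,280,110,110,110,5,'pics/t14.png')
im=ctrl.snapshot('wrist');cv2.imwrite('pics/w14.png',im)
cal=calib('wrist')
np.save('w14cal.npy',np.array([*cal[:3],*cal[3].ravel()]))
im=ctrl.snapshot('scene');cv2.imwrite('pics/s14.png',im)
print(ctrl.look_for('wrist','hook_a_center')[:2])
E
```

```text
t 17.9 q [-0.468 -0.068 -0.541  0.729  0.184 -0.432] p [ 452.046 -168.478  210.211] err [-2.954  1.543 -4.735] rerr [0.086 0.448 0.195] F [-0.392  0.551 -0.401] op 0.351
[{'extent': [233.7, 179.8, 48.0, 59.6], 'conf': 0.77}]
```

View pics/w14.png

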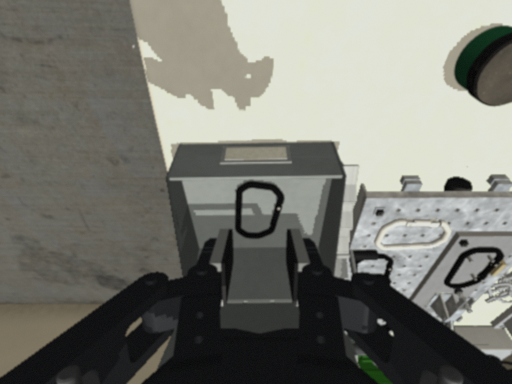

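View pics/t14.png

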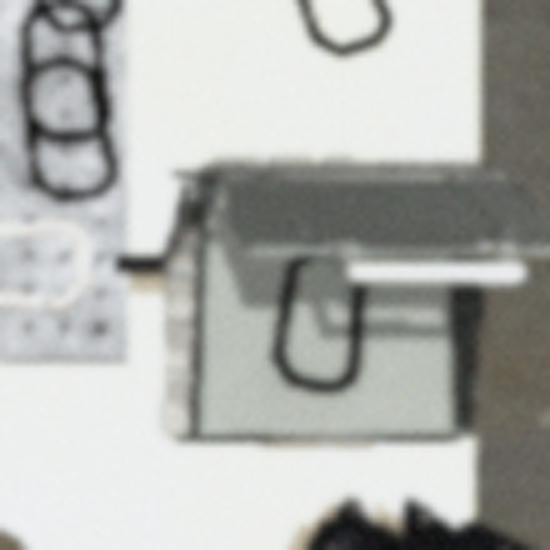

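View pics/s14.png

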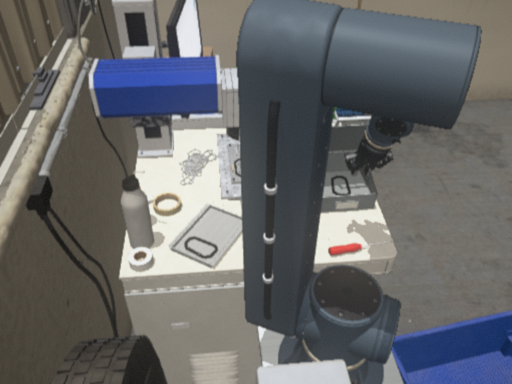

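```bash
python3 - <<'E'
from h import *
im=cv2.imread('pics/w14.png'); crop(im,215,165,85,85,8,'pics/w14c.png')
E
```

```text
(no output)
```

View pics/w14c.png

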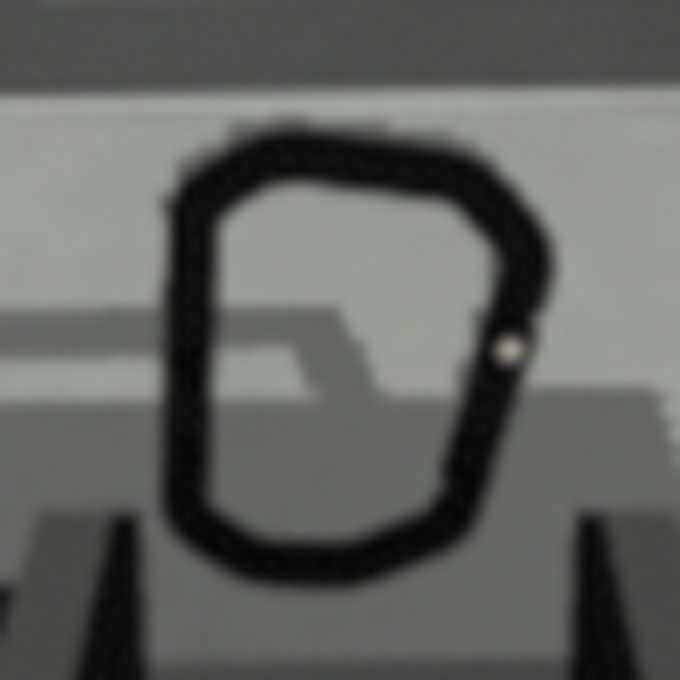

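```bash
python3 - <<'E'
from h import *
a=np.load('w14cal.npy'); cal=(a[0],a[1],a[2],a[3:].reshape(4,4))
im=cv2.imread('pics/w14.png'); g=im.max(2).astype(int)
def pt(u,v,z=41): return onz(cal,(215+u/8-.44,165+v/8-.44),z)
for n,u,v in [('rod near',192,225),('rod mid',190,350),('rod far',187,490),('near end',305,150),('far end',320,565),('gate near',525,270),('gate far',462,500),('outer L',165,350),('inner L',212,350),('pin',508,350)]: print(n,pt(u,v))
m=((g<35).astype(np.uint8)); m[:180]=0; m[241:]=0; m[:,:233]=0; m[:,285:]=0
ys,xs=np.nonzero(m); W=np.array([onz(cal,(x,y),41)[:2] for x,y in zip(xs,ys)])
print(len(W)); r=cv2.minAreaRect(W.astype(np.float32)); print(r)
# rod pixels
A=W[(W[:,0]>575)&(W[:,0]<630)]; L=A[A[:,1]<np.median(A[:,1])]; 
print(np.polyfit(L[:,0],L[:,1],1), L.mean(0)); H=A[A[:,1]>-168]; print(np.polyfit(H[:,0],H[:,1],1),H.mean(0))
E
```

```text
rod near [ 569.417 -195.861   41.   ]
rod mid [ 597.361 -197.552   41.   ]
rod far [ 632.373 -199.803   41.   ]
near end [ 553.957 -177.9     41.   ]
far end [ 653.007 -176.69    41.   ]
gate near [ 579.163 -143.141   41.   ]
gate far [ 635.06  -151.465   41.   ]
outer L [ 597.36  -201.679   41.   ]
inner L [ 597.362 -193.919   41.   ]
pin [ 597.377 -145.042   41.   ]
719
((605.2872314453125, -172.93515014648438), (58.57403564453125, 105.85723114013672), 83.15171813964844)
[  -0.054 -165.503] [ 602.206 -198.226]
[ -0.149 -57.011] [ 601.765 -146.953]
```

```bash
python3 - <<'E'
from h import *
T=tilt(-3.3,20); ax=T[:,0]; G=np.array([597,-198,54.8+0.5])
print(ax)
plan([(G-110*ax,T,4),(G-10*ax,T,4)],2.8)
E
```

```text
[ 0.341 -0.02  -0.94 ]
{"rot": [[0.8, 1.0, -0.3], [1.5, 2.0, -0.6], [2.3, 3.0, -0.9], [3.0, 4.0, -1.2], [3.0, 4.0, -1.2], [3.0, 4.0, -1.2], [3.0, 4.0, -1.2], [3.0, 4.0, -1.2]], "linear": [[2.35, -0.64, 1.81], [4.69, -1.29, 3.63], [7.04, -1.93, 5.44], [9.39, -2.57, 7.26], [11.88, -2.62, 7.08], [14.38, -2.67, 6.91], [16.87, -2.72, 6.73], [19.36, -2.76, 6.56]], "fingers": [2.8, 2.8, 2.8, 2.8, 2.8, 2.8, 2.8, 2.8]}
end [ 593.616 -197.761   64.74 ]
```

```bash
python3 - <<'E'
from h import *
setcmd([454.999,-170.021,214.947],tilt(0,24)); st()
E
```

```text
t 18.1 q [-0.468 -0.072 -0.53   0.732  0.184 -0.432] p [ 456.05  -170.658  217.246] err [ 1.051 -0.637  2.299] rerr [ 0.023 -0.137 -0.093] F [-0.273  0.223  0.611] op 0.356
```

Call:
{"name": "play_rows", "arguments": {
  "rot": [
    [0.8, 1.0, -0.3],
    [1.5, 2.0, -0.6],
    [2.3, 3.0, -0.9],
    [3.0, 4.0, -1.2],
    [3.0, 4.0, -1.2],
    [3.0, 4.0, -1.2],
    [3.0, 4.0, -1.2]
  ],
  "linear": [
    [2.35, -0.64, 1.81],
    [4.69, -1.29, 3.63],
    [7.04, -1.93, 5.44],
    [9.39, -2.57, 7.26],
    [9.39, -2.57, 7.26],
    [9.39, -2.57, 7.26],
    [9.39, -2.57, 7.26]
  ],
  "fingers": [2.8, 2.8, 2.8, 2.8, 2.8, 2.8, 2.8]
}}

```text
time_s: 18.8
ee_pos: [559.4, -196.0, 160.1]
tcp_rot: [0.035, 1.22, -0.05]
ft_force: [0.9, 0.1, 0.2]
opening: 0.331
```

```bash
python3 - <<'E'
from h import *
p,Rm=np.array([454.999,-170.021,214.947]),tilt(0,24)
setcmd(p+Rm@[93.9,-25.7,72.6],Rm@R.from_rotvec(np.radians([3,4,-1.2])).as_matrix())
st(); cal=calib('wrist')
im=ctrl.snapshot('wrist');cv2.imwrite('pics/w15.png',im)
np.save('w15cal.npy',np.array([*cal[:3],*cal[3].ravel()])); st()
E
```

```text
t 18.8 q [-0.393  0.183 -0.384  0.672  0.113 -0.316] p [ 559.422 -196.01   160.053] err [-0.093 -0.289  1.358] rerr [ 0.045 -0.07  -0.044] F [0.884 0.143 0.191] op 0.331
t 18.85 q [-0.393  0.182 -0.385  0.671  0.113 -0.316] p [ 559.253 -195.967  160.051] err [-0.262 -0.246  1.357] rerr [ 0.048 -0.077 -0.048] F [-1.198 -0.12  -0.682] op 0.329
```

View pics/w15.png

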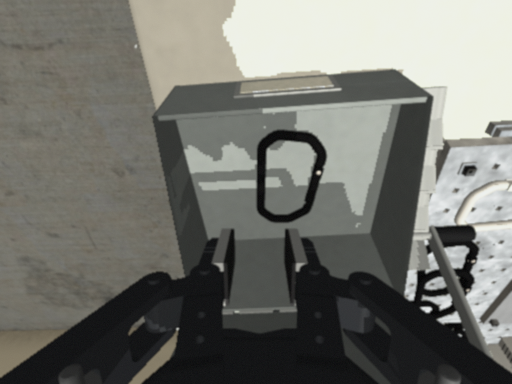

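```bash
python3 - <<'E'
from h import *
a=np.load('w15cal.npy'); cal=(a[0],a[1],a[2],a[3:].reshape(4,4))
im=cv2.imread('pics/w15.png'); g=im.max(2).astype(int)
m=(g<40).astype(np.uint8); n,l,s,c=cv2.connectedComponentsWithStats(m)
k=l[185,262]; print(k,s[k])
m=(l==k); m[226:]=0
ys,xs=np.nonzero(m); W=np.array([onz(cal,(x,y),42)[:2] for x,y in zip(xs,ys)])
print(W.min(0),W.max(0),cv2.minAreaRect(W.astype(np.float32)))
A=W[(W[:,0]>580)&(W[:,0]<625)]; L=A[A[:,1]<A[:,1].mean()]; H=A[A[:,1]>A[:,1].mean()]
print(np.polyfit(L[:,0],L[:,1],1),L.mean(0),L[:,1].min(),L[:,1].max(),np.polyfit(H[:,0],H[:,1],1),H.mean(0))
for y,P in [(0,0)]:
  for f in ([-85,-91,70],[-85,91,70]): print(proj(cal,bin2w(f)))
T=cmd()[1];ax=T[:,0]; p=ctrl.get_state()['ee_pos']
for s in range(100,130,5): print(s,p+s*ax, proj(cal,p+s*ax))
E
```

```text
1 [ 257  131   69   91 1798]
[ 546.995 -202.19 ] [ 650.564 -139.149] ((599.2816162109375, -170.7196044921875), (58.81544494628906, 103.01300811767578), 85.44052124023438)
[  -0.078 -149.962] [ 601.881 -197.186] -201.8665874429757 -192.91933619878725 [ -0.149 -57.553] [ 602.63 -147.51]
[[153.323 112.222]]
[[425.79   92.983]]
100 [ 593.4   -197.876   66.081] [[259.285 194.045]]
105 [ 595.107 -197.971   61.382] [[259.285 192.204]]
110 [ 596.815 -198.067   56.684] [[259.285 190.433]]
115 [ 598.522 -198.162   51.985] [[259.285 188.728]]
120 [ 600.229 -198.258   47.287] [[259.285 187.086]]
125 [ 601.936 -198.353   42.588] [[259.285 185.502]]
```

```bash
python3 - <<'E'
from h import *
T=tilt(-4,20); ax=T[:,0]; G=np.array([597,-197,55.3])
plan([(G-20*ax,T,4),(G-4*ax,T,2),(G-4*ax,T,2)],2.6)
plan([(G,T,2)],2.6,save=False)
E
```

```text
{"rot": [[0.2, 0.0, -0.1], [0.4, 0.0, -0.1], [0.5, 0.0, -0.2], [0.7, 0.0, -0.3], [0.7, 0.0, -0.3], [0.7, 0.0, -0.3], [0.7, 0.0, -0.3], [0.7, 0.0, -0.3]], "linear": [[2.25, 0.02, 0.0], [4.5, 0.05, -0.01], [6.75, 0.07, -0.01], [9.0, 0.09, -0.01], [9.8, 0.09, -0.01], [10.6, 0.08, -0.01], [10.6, 0.08, -0.01], [10.6, 0.08, -0.01]], "fingers": [2.6, 2.6, 2.6, 2.6, 2.6, 2.6, 2.6, 2.6]}
end [ 595.661 -196.94    59.052]
{"rot": [[0.0, 0.0, 0.0], [0.0, 0.0, 0.0]], "linear": [[0.2, 0.0, 0.0], [0.4, 0.0, 0.0]], "fingers": [2.6, 2.6]}
end [ 597.026 -197.038   55.293]
```

Call:
{"name": "play_rows", "arguments": {
  "rot": [
    [0.2, 0.0, -0.1],
    [0.4, 0.0, -0.1],
    [0.5, 0.0, -0.2],
    [0.7, 0.0, -0.3],
    [0.7, 0.0, -0.3],
    [0.7, 0.0, -0.3],
    [0.7, 0.0, -0.3],
    [0.7, 0.0, -0.3]
  ],
  "linear": [
    [2.25, 0.02, 0.0],
    [4.5, 0.05, -0.01],
    [6.75, 0.07, -0.01],
    [9.0, 0.09, -0.01],
    [9.8, 0.09, -0.01],
    [10.6, 0.08, -0.01],
    [10.6, 0.08, -0.01],
    [10.6, 0.08, -0.01]
  ],
  "fingers": [2.6, 2.6, 2.6, 2.6, 2.6, 2.6, 2.6, 2.6]
}}

```text
time_s: 19.65
ee_pos: [595.8, -197.3, 60.0]
tcp_rot: [0.042, 1.22, -0.062]
ft_force: [0.4, 0.4, 0.5]
opening: 0.311
```

```bash
python3 - <<'E'
from h import *
st(); cal=calib('wrist')
im=ctrl.snapshot('wrist');cv2.imwrite('pics/w16.png',im)
E
```

```text
t 19.65 q [-0.366  0.343 -0.462  0.43   0.099 -0.279] p [ 595.789 -197.262   59.982] err [ 0.128 -0.322  0.931] rerr [ 0.047 -0.045 -0.035] F [0.364 0.364 0.508] op 0.311
```

View pics/w16.png

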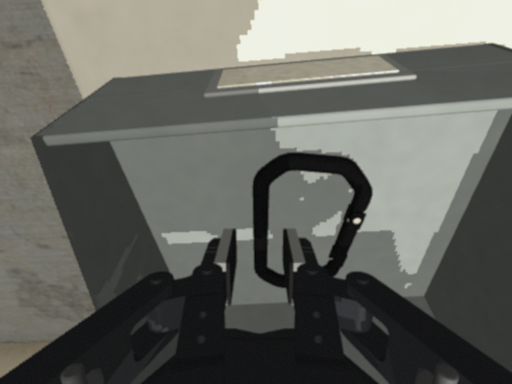

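Call:
{"name": "play_rows", "arguments": {
  "rot": [
    [0, 0, 0],
    [0, 0, 0],
    [0, 0, 0]
  ],
  "linear": [
    [0.25, 0, 0],
    [0.5, 0, 0],
    [0.5, 0, 0]
  ],
  "fingers": [2.4, 2.4, 2.4]
}}

```text
time_s: 20.0
ee_pos: [597.3, -197.2, 54.2]
tcp_rot: [0.043, 1.222, -0.062]
ft_force: [0.6, -0.3, -0.5]
opening: 0.282
```

```bash
python3 - <<'E'
from h import *
p,Rm=cmd(); setcmd(p+Rm@[5,0,0],Rm); st()
E
```

```text
t 20.0 q [-0.365  0.352 -0.465  0.418  0.099 -0.278] p [ 597.273 -197.183   54.227] err [-0.094 -0.121 -0.127] rerr [ 0.05   0.019 -0.018] F [ 0.576 -0.298 -0.518] op 0.282
```

Call:
{"name": "play_rows", "arguments": {
  "rot": [
    [0, 0, 0],
    [0, 0, 0],
    [0, 0, 0]
  ],
  "linear": [
    [0.1, 0, 0],
    [0.15, 0, 0],
    [0.15, 0, 0]
  ],
  "fingers": [2.2, 2.2, 2.2]
}}

```text
time_s: 20.3
ee_pos: [597.8, -197.2, 52.8]
tcp_rot: [0.043, 1.222, -0.062]
ft_force: [0.3, -0.3, 0.0]
opening: 0.258
```

```bash
python3 - <<'E'
from h import *
p,Rm=cmd(); setcmd(p+Rm@[1.5,0,0],Rm); st()
E
```

```text
t 20.3 q [-0.365  0.355 -0.466  0.415  0.099 -0.277] p [ 597.818 -197.247   52.833] err [-0.061 -0.149 -0.111] rerr [ 0.051  0.02  -0.018] F [ 0.26  -0.329  0.015] op 0.258
```

Still no floor contact; close here.

Call:
{"name": "play_rows", "arguments": {
  "rot": [
    [0, 0, 0],
    [0, 0, 0],
    [0, 0, 0],
    [0, 0, 0],
    [0, 0, 0]
  ],
  "linear": [
    [0, 0, 0],
    [0, 0, 0],
    [0, 0, 0],
    [0, 0, 0],
    [0, 0, 0]
  ],
  "fingers": [1.6, 1, 0.4, 0.4, 0.4],
  "grip_force": 50
}}

```text
time_s: 20.8
ee_pos: [597.8, -197.2, 53.1]
tcp_rot: [0.043, 1.221, -0.062]
ft_force: [-1.9, -0.3, 4.4]
opening: 0.085
```

```bash
python3 - <<'E'
from h import *
st(); 
im=ctrl.snapshot('wrist');cv2.imwrite('pics/w17.png',im)
T=cmd()[1]
p,_=cmd(); plan([(p+[-1,0,6],T,2)],0.4)
E
```

```text
t 20.8 q [-0.365  0.355 -0.465  0.416  0.099 -0.277] p [ 597.827 -197.244   53.061] err [-0.052 -0.145  0.117] rerr [ 0.05   0.006 -0.021] F [-1.87  -0.311  4.425] op 0.085
{"rot": [[0.0, 0.0, 0.0], [0.0, 0.0, 0.0]], "linear": [[-0.3, 0.0, 0.06], [-0.6, -0.01, 0.11]], "fingers": [0.4, 0.4]}
end [ 596.856 -197.124   58.958]
```

View pics/w17.png

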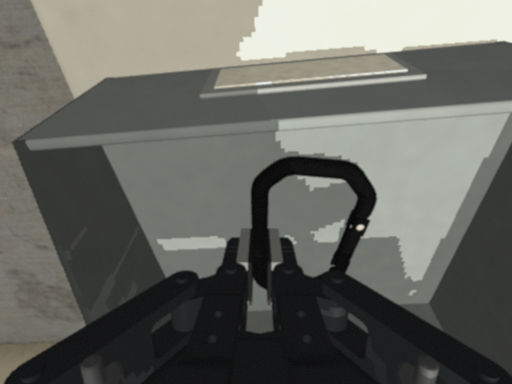

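Call:
{"name": "play_rows", "arguments": {
  "rot": [
    [0, 0, 0],
    [0, 0, 0],
    [0, 0, 0]
  ],
  "linear": [
    [-0.3, 0.0, 0.06],
    [-0.6, -0.01, 0.11],
    [-0.6, -0.01, 0.11]
  ],
  "fingers": [0.4, 0.4, 0.4]
}}

```text
time_s: 21.15
ee_pos: [597.0, -197.4, 59.4]
tcp_rot: [0.042, 1.221, -0.062]
ft_force: [-1.0, -0.7, -1.1]
opening: 0.083
```

```bash
python3 - <<'E'
from h import *
st(); 
im=ctrl.snapshot('wrist');cv2.imwrite('pics/w18.png',im)
T=cmd()[1]; ax=T[:,0]
p,_=cmd(); plan([(p-100*ax,T,6)],0.4)
E
```

```text
t 21.15 q [-0.365  0.345 -0.46   0.43   0.099 -0.278] p [ 597.017 -197.355   59.43 ] err [ 0.161 -0.231  0.472] rerr [ 0.046 -0.02  -0.028] F [-1.027 -0.713 -1.118] op 0.083
{"rot": [[0.0, 0.0, 0.0], [0.0, 0.0, 0.0], [0.0, 0.0, 0.0], [0.0, 0.0, 0.0], [0.0, 0.0, 0.0], [0.0, 0.0, 0.0]], "linear": [[-1.67, 0.0, 0.0], [-3.33, 0.0, 0.0], [-5.0, 0.0, 0.0], [-6.67, 0.0, 0.0], [-8.33, 0.0, 0.0], [-10.0, 0.0, 0.0]], "fingers": [0.4, 0.4, 0.4, 0.4, 0.4, 0.4]}
end [ 562.743 -194.693  152.928]
```

View pics/w18.png

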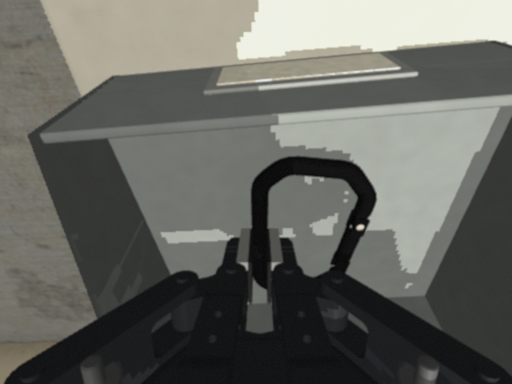

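Lifted rigidly with the gripper (its image position unchanged while the bin moved). Withdraw.

Call:
{"name": "play_rows", "arguments": {
  "rot": [
    [0, 0, 0],
    [0, 0, 0],
    [0, 0, 0],
    [0, 0, 0],
    [0, 0, 0],
    [0, 0, 0]
  ],
  "linear": [
    [-1.67, 0.0, 0.0],
    [-3.33, 0.0, 0.0],
    [-5.0, 0.0, 0.0],
    [-6.67, 0.0, 0.0],
    [-8.33, 0.0, 0.0],
    [-10.0, 0.0, 0.0]
  ],
  "fingers": [0.4, 0.4, 0.4, 0.4, 0.4, 0.4]
}}

```text
time_s: 21.8
ee_pos: [562.4, -194.7, 153.4]
tcp_rot: [0.043, 1.222, -0.062]
ft_force: [0.3, -0.1, -0.7]
opening: 0.084
```

```bash
python3 - <<'E'
from h import *
st(); cal=calib('wrist')
im=ctrl.snapshot('wrist');cv2.imwrite('pics/w19.png',im)
im=ctrl.snapshot('top');cv2.imwrite('pics/t19.png',im);crop(im,170,160,100,110,6,'pics/t19c.png')
p,Rm=cmd()
# tool-frame outline of the hook: pixel ray intersect plane of hook (through TCP offset)
a=im
E
```

```text
t 21.8 q [-0.385  0.192 -0.391  0.655  0.105 -0.297] p [ 562.357 -194.726  153.442] err [-0.386 -0.033  0.514] rerr [ 0.051  0.024 -0.017] F [ 0.271 -0.074 -0.696] op 0.084
```

View pics/w19.png

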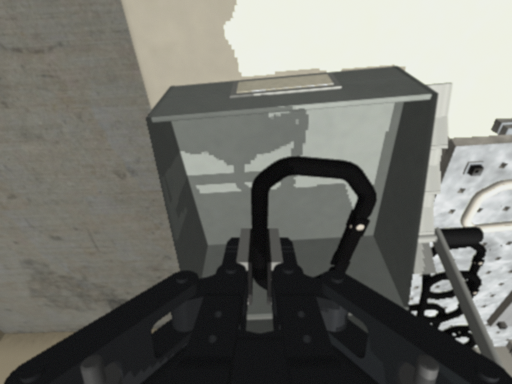

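View pics/t19c.png

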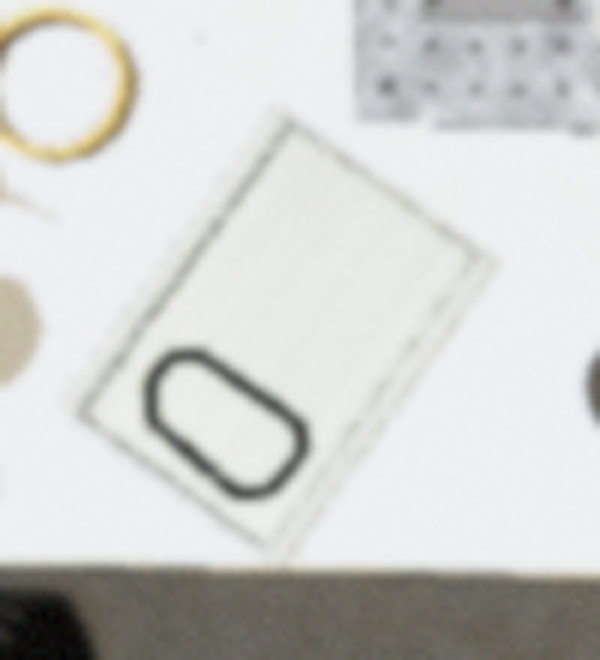

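```bash
python3 - <<'E'
from h import *
from scipy.optimize import least_squares
cal=calib('top')
obs=np.array([(283,118),(490,262),(277,565),(78,412)])/6+[170,160]-.42
def corners(p):
    a=p[2]; ex=np.array([np.cos(a),np.sin(a)]); ey=np.array([-np.sin(a),np.cos(a)])
    c=p[:2]; # tray y toward free half chosen so x azimuth = a ; free half direction = -ey
    return np.array([[*(c+70*ex-108*ey*-0+0*ey),16]]) 
def C(p):
    a=p[2]; ex=np.array([np.cos(a),np.sin(a)]); ey=np.array([np.sin(a),-np.cos(a)]) # ey toward free half
    return np.array([[*(p[:2]+sx*70*ex+sy*108*ey),16] for sx,sy in [(1,1),(-1,1),(-1,-1),(1,-1)]])
r=least_squares(lambda p:(proj(cal,C(p))-obs).ravel(),[447,263,np.radians(56.6)]); print(r.x,np.degrees(r.x[2]),r.fun)
a=r.x[2]; ex=np.array([np.cos(a),np.sin(a)]); ey=np.array([np.sin(a),-np.cos(a)])
hb=np.array([onz(cal,np.array(q)/6+[170,160]-.42,8.5)[:2] for q in [(143,390),(312,440),(187,348),(250,500)]])
hc=onz(cal,np.array((228,423))/6+[170,160]-.42,8.5)[:2]; print('hookb',hc,(hc-r.x[:2])@ex,(hc-r.x[:2])@ey)
az=np.degrees(a); 
# hook rel to tool at grasp
d=np.array([599.2-597.8,-170.7+197.2]); th=np.radians(-4); f=np.array([np.cos(th),np.sin(th)]); l=np.array([-f[1],f[0]]); df,dl=d@f,d@l; print('rel',df,dl)
F=ex; Lf=np.array([-F[1],F[0]])
tgt=r.x[:2]+48*ey; tcp=tgt-df*F-dl*Lf; print('target',tgt,'tcp',tcp)
np.save('tcp_t.npy',np.array([*tcp,az]))
T0=cmd()[1];p,_=cmd(); T1=tilt(az,20)
plan([(p+[-65,0,20],T0,3),((480,0,200),tilt(25,20)),((*(tcp-30*F),110),T1),((*(tcp-30*F),110),T1)],0.4)
E
```

```text
[445.702 265.919   0.978] 56.04415224553975 [ 1.618  0.041 -0.283 -1.123 -0.798 -0.507 -0.511  1.575]
hookb [396.055 296.806] -2.1106739179398595 -58.43320321813388
rel -0.45195688385547594 26.533106395127124
target [485.517 239.108] tcp [507.778 224.663]
{"rot": [[0.0, 0.0, 0.0], [0.0, 0.0, 0.0], [0.0, 0.0, 0.0], [-5.4, 0.0, 2.0], [-10.9, 0.0, 4.0], [-16.3, 0.0, 6.0], [-21.8, 0.0, 8.0], [-27.2, 0.0, 9.9]], "linear": [[-1.37, -0.15, -1.8], [-2.73, -0.3, -3.61], [-4.1, -0.45, -5.41], [-4.82, 3.41, -5.81], [-5.55, 7.27, -6.21], [-6.27, 11.12, -6.61], [-6.99, 14.98, -7.01], [-7.72, 18.84, -7.42]], "fingers": [0.4, 0.4, 0.4, 0.4, 0.4, 0.4, 0.4, 0.4]}
{"rot": [[-5.9, 0.0, 2.2], [-11.7, 0.0, 4.3], [-17.5, 0.0, 6.4], [-23.4, 0.0, 8.5], [-29.2, 0.0, 10.7], [-29.2, 0.0, 10.7]], "linear": [[2.34, 3.53, 1.16], [4.67, 7.06, 2.32], [7.0, 10.59, 3.48], [9.34, 14.12, 4.63], [11.67, 17.65, 5.79], [11.67, 17.65, 5.79]], "fingers": [0.4, 0.4, 0.4, 0.4, 0.4, 0.4]}
end [491.006 199.734 110.025]
```

Call:
{"name": "play_rows", "arguments": {
  "rot": [
    [0.0, 0.0, 0.0],
    [0.0, 0.0, 0.0],
    [0.0, 0.0, 0.0],
    [-5.4, 0.0, 2.0],
    [-10.9, 0.0, 4.0],
    [-16.3, 0.0, 6.0],
    [-21.8, 0.0, 8.0],
    [-27.2, 0.0, 9.9]
  ],
  "linear": [
    [-1.37, -0.15, -1.8],
    [-2.73, -0.3, -3.61],
    [-4.1, -0.45, -5.41],
    [-4.82, 3.41, -5.81],
    [-5.55, 7.27, -6.21],
    [-6.27, 11.12, -6.61],
    [-6.99, 14.98, -7.01],
    [-7.72, 18.84, -7.42]
  ],
  "fingers": [0.4, 0.4, 0.4, 0.4, 0.4, 0.4, 0.4, 0.4]
}}

```text
time_s: 22.7
ee_pos: [479.7, 1.3, 199.4]
tcp_rot: [-0.268, 1.202, 0.382]
ft_force: [1.3, 0.5, -1.0]
opening: 0.08
```

Call:
{"name": "play_rows", "arguments": {
  "rot": [
    [-5.9, 0.0, 2.2],
    [-11.7, 0.0, 4.3],
    [-17.5, 0.0, 6.4],
    [-23.4, 0.0, 8.5],
    [-29.2, 0.0, 10.7],
    [-29.2, 0.0, 10.7],
    [-29.2, 0.0, 10.7]
  ],
  "linear": [
    [2.34, 3.53, 1.16],
    [4.67, 7.06, 2.32],
    [7.0, 10.59, 3.48],
    [9.34, 14.12, 4.63],
    [11.67, 17.65, 5.79],
    [11.67, 17.65, 5.79],
    [11.67, 17.65, 5.79]
  ],
  "fingers": [0.4, 0.4, 0.4, 0.4, 0.4, 0.4, 0.4]
}}

```text
time_s: 23.4
ee_pos: [490.6, 200.2, 108.6]
tcp_rot: [-0.594, 1.121, 0.851]
ft_force: [-0.9, -0.2, -0.2]
opening: 0.086
```

```bash
python3 - <<'E'
from h import *
st(); cal=calib('wrist')
im=ctrl.snapshot('wrist')
# expected tray corners and target footprint
a=np.radians(56.04); ex=np.array([np.cos(a),np.sin(a)]); ey=np.array([np.sin(a),-np.cos(a)]); c=np.array([445.7,265.9])
for sx,sy in [(1,1),(-1,1),(-1,-1),(1,-1)]:
    q=proj(cal,[*(c+sx*70*ex+sy*108*ey),16])[0]; print(q)
    if 0<q[0]<512 and 0<q[1]<384: cv2.circle(im,(int(q[0]),int(q[1])),4,(0,0,255),1)
cv2.imwrite('pics/w20.png',im)
cv2.imwrite('pics/t20.png',ctrl.snapshot('top'))
E
```

```text
t 23.4 q [ 0.263  0.174 -0.541  0.591  0.227 -0.685] p [490.63  200.15  108.562] err [-0.376  0.416 -1.463] rerr [0.037 0.128 0.091] F [-0.925 -0.18  -0.24 ] op 0.086
[224.783 246.688]
[209.924 111.75 ]
[521.039 111.823]
[441.224 246.483]
```

View pics/w20.png

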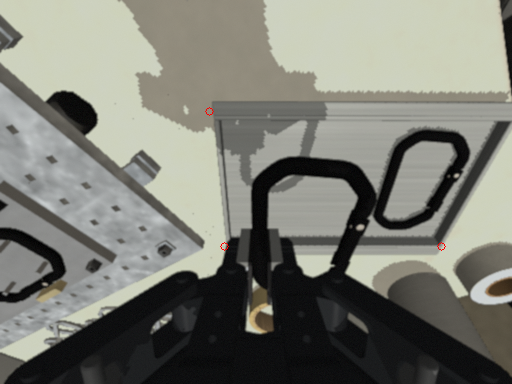

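View pics/t20.png

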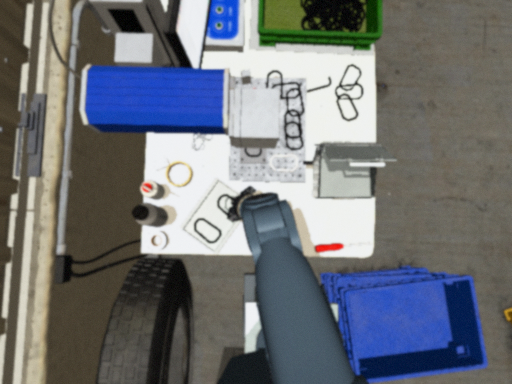

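```bash
python3 - <<'E'
from h import *
x,y,az=np.load('tcp_t.npy'); T=tilt(az,20)
plan([((x,y,60),T,3),((x,y,30),T,2),((x,y,24),T,1),((x,y,24),T,1)],0.4)
st()
E
```

```text
{"rot": [[0.0, 0.0, 0.0], [0.0, 0.0, 0.0], [0.0, 0.0, -0.1], [0.0, 0.0, -0.1], [0.0, 0.0, -0.1], [0.0, 0.0, -0.1], [0.0, 0.0, -0.1]], "linear": [[1.91, 0.0, 0.37], [3.82, 0.0, 0.74], [5.73, 0.0, 1.11], [7.14, 0.0, 0.6], [8.55, -0.01, 0.09], [9.11, -0.01, -0.12], [9.11, -0.01, -0.12]], "fingers": [0.4, 0.4, 0.4, 0.4, 0.4, 0.4, 0.4]}
end [507.788 224.62   24.003]
t 23.5 q [ 0.261  0.172 -0.541  0.592  0.227 -0.685] p [491.197 199.134 109.848] err [-16.592 -25.486  85.844] rerr [0.126 0.038 0.076] F [-0.42   1.277 -0.892] op 0.083
```

Call:
{"name": "play_rows", "arguments": {
  "rot": [
    [0.0, 0.0, 0.0],
    [0.0, 0.0, 0.0],
    [0.0, 0.0, -0.1],
    [0.0, 0.0, -0.1],
    [0.0, 0.0, -0.1],
    [0.0, 0.0, -0.1],
    [0.0, 0.0, -0.1],
    [0.0, 0.0, -0.1]
  ],
  "linear": [
    [1.91, 0.0, 0.37],
    [3.82, 0.0, 0.74],
    [5.73, 0.0, 1.11],
    [7.14, 0.0, 0.6],
    [8.55, -0.01, 0.09],
    [9.11, -0.01, -0.12],
    [9.11, -0.01, -0.12],
    [9.11, -0.01, -0.12]
  ],
  "fingers": [0.4, 0.4, 0.4, 0.4, 0.4, 0.4, 0.4, 0.4]
}}

```text
time_s: 24.3
ee_pos: [508.7, 224.2, 24.8]
tcp_rot: [-0.594, 1.117, 0.847]
ft_force: [0.7, 0.7, -0.5]
opening: 0.083
```

```bash
python3 - <<'E'
from h import *
st()
cv2.imwrite('pics/w21.png',ctrl.snapshot('wrist'))
im=ctrl.snapshot('top');crop(im,170,160,100,110,6,'pics/t21c.png')
p,T=cmd()
plan([(p-[0,0,2.8],T,3)],0.4)
E
```

```text
t 24.3 q [ 0.303  0.322 -0.616  0.354  0.214 -0.643] p [508.708 224.164  24.833] err [ 0.919 -0.456  0.83 ] rerr [ 0.1   -0.042 -0.065] F [ 0.742  0.679 -0.483] op 0.083
{"rot": [[0.0, 0.0, 0.0], [0.0, 0.0, 0.0], [0.0, 0.0, 0.0]], "linear": [[0.09, 0.0, -0.03], [0.18, 0.0, -0.06], [0.26, 0.0, -0.1]], "fingers": [0.4, 0.4, 0.4]}
end [507.762 224.577  21.218]
```

View pics/w21.png

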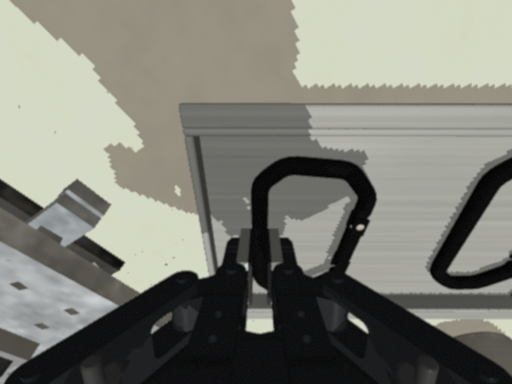

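View pics/t21c.png

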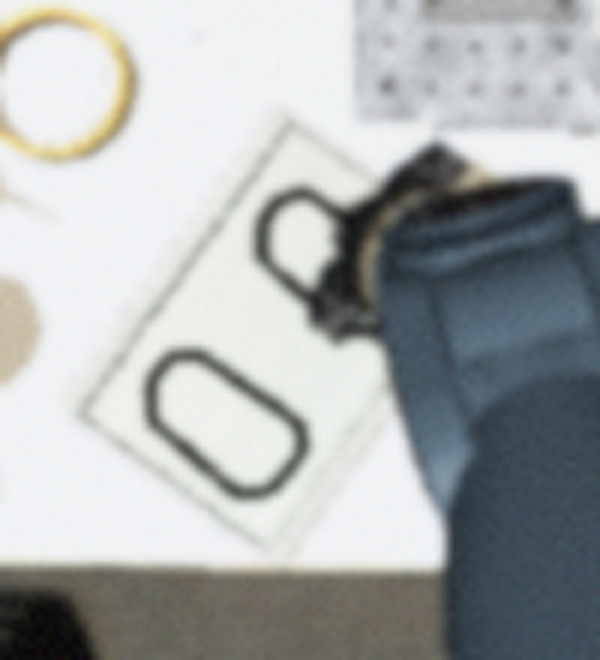

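Well placed inside the free half. Lower the last bit.

Call:
{"name": "play_rows", "arguments": {
  "rot": [
    [0, 0, 0],
    [0, 0, 0],
    [0, 0, 0],
    [0, 0, 0]
  ],
  "linear": [
    [0.09, 0.0, -0.03],
    [0.18, 0.0, -0.06],
    [0.26, 0.0, -0.1],
    [0.26, 0.0, -0.1]
  ],
  "fingers": [0.4, 0.4, 0.4, 0.4]
}}

```text
time_s: 24.8
ee_pos: [508.0, 224.5, 21.2]
tcp_rot: [-0.595, 1.118, 0.848]
ft_force: [-0.8, 0.3, -0.1]
opening: 0.079
```

```bash
python3 - <<'E'
from h import *
st()
E
```

```text
t 24.8 q [ 0.304  0.328 -0.62   0.346  0.214 -0.643] p [508.035 224.518  21.151] err [ 0.274 -0.058 -0.067] rerr [ 0.053  0.013 -0.004] F [-0.83   0.319 -0.143] op 0.079
```

Call:
{"name": "play_rows", "arguments": {
  "rot": [
    [0, 0, 0],
    [0, 0, 0],
    [0, 0, 0]
  ],
  "linear": [
    [0.05, 0.0, -0.02],
    [0.1, 0.0, -0.04],
    [0.1, 0.0, -0.04]
  ],
  "fingers": [0.4, 0.4, 0.4]
}}

```text
time_s: 25.1
ee_pos: [508.1, 224.6, 21.0]
tcp_rot: [-0.594, 1.117, 0.848]
ft_force: [-4.9, -3.3, 12.4]
opening: 0.082
```

```bash
python3 - <<'E'
from h import *
p,Rm=cmd(); setcmd(p+Rm@[1,0,-.4],Rm); st()
E
```

```text
t 25.1 q [ 0.304  0.328 -0.621  0.343  0.215 -0.643] p [508.086 224.581  21.004] err [0.342 0.033 0.862] rerr [ 0.05  -0.047 -0.014] F [-4.921 -3.329 12.352] op 0.082
```

Call:
{"name": "play_rows", "arguments": {
  "rot": [
    [0, 0, 0],
    [0, 0, 0],
    [0, 0, 0],
    [0, 0, 0],
    [0, 0, 0],
    [0, 0, 0]
  ],
  "linear": [
    [-0.07, 0.0, 0.03],
    [-0.07, 0.0, 0.03],
    [-0.07, 0.0, 0.03],
    [-0.07, 0.0, 0.03],
    [-0.07, 0.0, 0.03],
    [-0.07, 0.0, 0.03]
  ],
  "fingers": [0.4, 0.4, 1.2, 1.8, 2, 2]
}}

```text
time_s: 25.7
ee_pos: [508.1, 224.6, 20.8]
tcp_rot: [-0.595, 1.118, 0.848]
ft_force: [0.3, -0.0, 0.5]
opening: 0.237
```

```bash
python3 - <<'E'
from h import *
p,Rm=cmd(); setcmd(p+Rm@[-.7,0,.3],Rm); st()
cv2.imwrite('pics/w22.png',ctrl.snapshot('wrist'))
p,Rm=cmd(); plan([(p+[0,0,40],Rm,4),(p+[-30,-40,150],Rm,4)],2.0)
E
```

```text
t 25.7 q [ 0.304  0.328 -0.621  0.345  0.214 -0.643] p [508.058 224.558  20.794] err [ 0.292 -0.026 -0.108] rerr [0.054 0.016 0.001] F [ 0.255 -0.038  0.528] op 0.237
{"rot": [[0.0, 0.0, 0.0], [0.0, 0.0, 0.0], [0.0, 0.0, 0.0], [0.0, 0.0, 0.0], [0.0, 0.0, 0.0], [0.0, 0.0, 0.0], [0.0, 0.0, 0.0], [0.0, 0.0, 0.0]], "linear": [[-0.94, 0.0, 0.34], [-1.88, 0.0, 0.68], [-2.82, 0.0, 1.03], [-3.76, 0.0, 1.37], [-6.77, 0.06, 1.13], [-9.78, 0.12, 0.9], [-12.79, 0.18, 0.67], [-15.8, 0.24, 0.44]], "fingers": [2.0, 2.0, 2.0, 2.0, 2.0, 2.0, 2.0, 2.0]}
end [477.803 184.629 170.885]
```

View pics/w22.png

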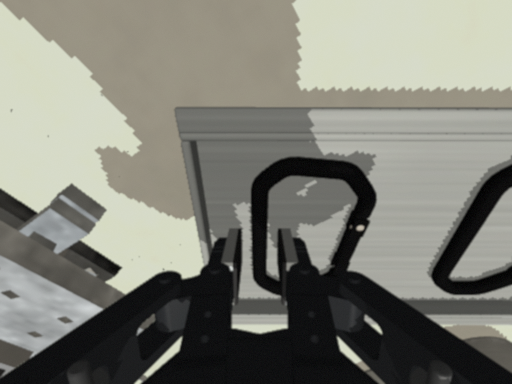

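Call:
{"name": "play_rows", "arguments": {
  "rot": [
    [0, 0, 0],
    [0, 0, 0],
    [0, 0, 0],
    [0, 0, 0],
    [0, 0, 0],
    [0, 0, 0],
    [0, 0, 0],
    [0, 0, 0]
  ],
  "linear": [
    [-0.94, 0.0, 0.34],
    [-1.88, 0.0, 0.68],
    [-2.82, 0.0, 1.03],
    [-3.76, 0.0, 1.37],
    [-6.77, 0.06, 1.13],
    [-9.78, 0.12, 0.9],
    [-12.79, 0.18, 0.67],
    [-15.8, 0.24, 0.44]
  ],
  "fingers": [2, 2, 2, 2, 2, 2, 2, 2]
}}

```text
time_s: 26.55
ee_pos: [477.7, 184.2, 173.0]
tcp_rot: [-0.595, 1.117, 0.848]
ft_force: [0.4, 0.9, 0.5]
opening: 0.231
```

```bash
python3 - <<'E'
from h import *
st()
cal=calib('wrist');cv2.imwrite('pics/w23.png',ctrl.snapshot('wrist'))
im=ctrl.snapshot('top');cv2.imwrite('pics/t23.png',im);crop(im,170,120,220,140,3.6,'pics/t23c.png');crop(im,280,110,110,110,5,'pics/t23b.png')
E
```

```text
t 26.55 q [ 0.236  0.079 -0.465  0.763  0.232 -0.71 ] p [477.671 184.222 172.97 ] err [-0.132 -0.406  2.085] rerr [ 0.036 -0.032 -0.04 ] F [0.351 0.912 0.532] op 0.231
```

View pics/w23.png

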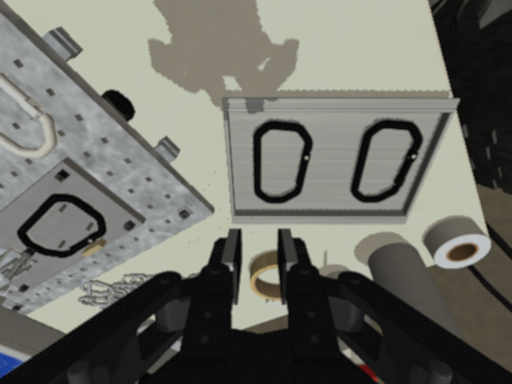

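View pics/t23b.png

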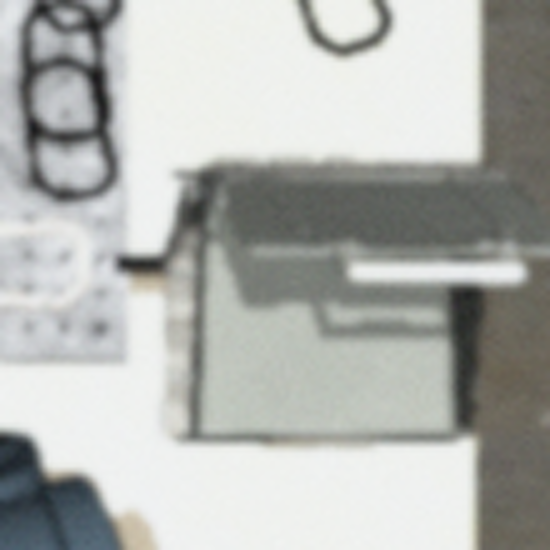

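View pics/t23c.png

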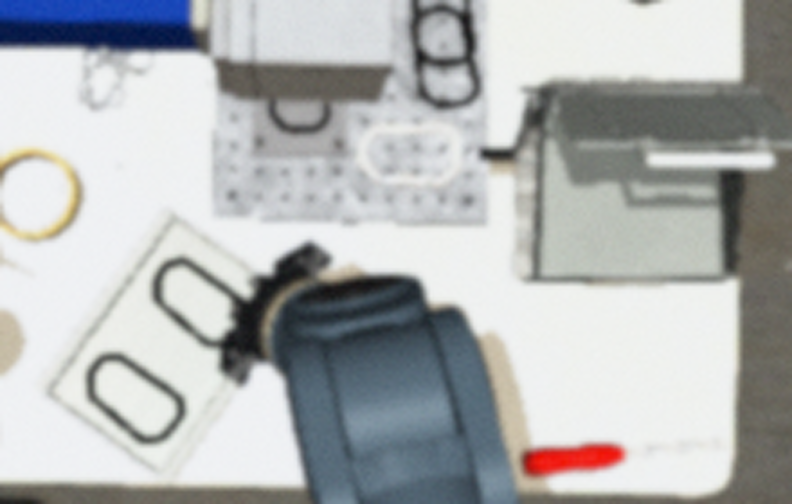

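```bash
python3 - <<'E'
from h import *
plan([((470,130,230),tilt(30,20)),((530,20,215),tilt(-30,20))],2.0)
E
```

```text
{"rot": [[6.1, 0.0, -2.2], [12.2, 0.0, -4.4], [18.3, 0.0, -6.6], [24.5, 0.0, -8.9], [31.5, 0.0, -11.4], [38.6, 0.0, -14.0], [45.6, 0.0, -16.6], [52.7, 0.0, -19.1]], "linear": [[-1.81, -0.6, -0.66], [-3.63, -1.21, -1.32], [-5.44, -1.81, -1.98], [-7.25, -2.41, -2.65], [-7.32, -3.8, -3.39], [-7.39, -5.19, -4.13], [-7.46, -6.58, -4.87], [-7.53, -7.97, -5.61]], "fingers": [2.0, 2.0, 2.0, 2.0, 2.0, 2.0, 2.0, 2.0]}
{"rot": [[7.0, 0.0, -2.6], [14.1, 0.0, -5.1], [21.1, 0.0, -7.7], [28.1, 0.0, -10.3]], "linear": [[0.43, -1.38, 0.64], [0.87, -2.75, 1.28], [1.3, -4.13, 1.92], [1.73, -5.5, 2.57]], "fingers": [2.0, 2.0, 2.0, 2.0]}
end [530.039  20.029 215.032]
```

Call:
{"name": "play_rows", "arguments": {
  "rot": [
    [6.1, 0.0, -2.2],
    [12.2, 0.0, -4.4],
    [18.3, 0.0, -6.6],
    [24.5, 0.0, -8.9],
    [31.5, 0.0, -11.4],
    [38.6, 0.0, -14.0],
    [45.6, 0.0, -16.6],
    [52.7, 0.0, -19.1]
  ],
  "linear": [
    [-1.81, -0.6, -0.66],
    [-3.63, -1.21, -1.32],
    [-5.44, -1.81, -1.98],
    [-7.25, -2.41, -2.65],
    [-7.32, -3.8, -3.39],
    [-7.39, -5.19, -4.13],
    [-7.46, -6.58, -4.87],
    [-7.53, -7.97, -5.61]
  ],
  "fingers": [2, 2, 2, 2, 2, 2, 2, 2]
}}

```text
time_s: 27.45
ee_pos: [500.2, 74.5, 222.7]
tcp_rot: [0.005, 1.221, -0.006]
ft_force: [0.2, -0.9, 1.4]
opening: 0.237
```

Call:
{"name": "play_rows", "arguments": {
  "rot": [
    [7.0, 0.0, -2.6],
    [14.1, 0.0, -5.1],
    [21.1, 0.0, -7.7],
    [28.1, 0.0, -10.3],
    [28.1, 0.0, -10.3],
    [28.1, 0.0, -10.3],
    [28.1, 0.0, -10.3]
  ],
  "linear": [
    [0.43, -1.38, 0.64],
    [0.87, -2.75, 1.28],
    [1.3, -4.13, 1.92],
    [1.73, -5.5, 2.57],
    [1.73, -5.5, 2.57],
    [1.73, -5.5, 2.57],
    [1.73, -5.5, 2.57]
  ],
  "fingers": [2, 2, 2, 2, 2, 2, 2]
}}

```text
time_s: 28.15
ee_pos: [529.7, 20.4, 215.0]
tcp_rot: [0.317, 1.193, -0.454]
ft_force: [0.7, -0.3, 0.3]
opening: 0.235
```

```bash
python3 - <<'E'
from h import *
st();cal=calib('wrist')
im=ctrl.snapshot('wrist'); cv2.imwrite('pics/w24.png',im)
np.save('w24cal.npy',np.array([*cal[:3],*cal[3].ravel()]))
t=np.radians(16.4)
o=im.copy()
tooth=bin2w([85-68*np.cos(t)-10*-np.sin(t)*1, 104, 120-68*np.sin(t)-10*np.cos(t)])[0]
def foot(s): 
    q=np.array([85,120])+s*np.array([-np.cos(t),-np.sin(t)])-12*np.array([-np.sin(t),np.cos(t)]); return q
for s,c in ((64,(0,255,0)),(60,(0,255,255)),(56,(0,0,255))):
    q=foot(s)
    for y in (118,150):
        u=proj(cal,bin2w([q[0],y,q[1]]))[0]; print(s,y,u); cv2.circle(o,tuple(int(v) for v in u),2,c,1)
for th,c in ((1.36,(0,255,0)),(1.40,(0,0,255))):
    e=th-t
    for y in (45,-45):
        u=proj(cal,bin2w([85-215*np.cos(e),y,120+215*np.sin(e)]))[0]; print('bar',th,u); cv2.circle(o,tuple(int(v) for v in u),2,c,1)
cv2.imwrite('pics/w24o.png',cv2.resize(o,None,fx=1.5,fy=1.5,interpolation=cv2.INTER_CUBIC))
E
```

```text
t 28.15 q [ 0.157  0.07  -0.359  0.866 -0.216  0.648] p [529.743  20.361 215.035] err [-0.296  0.332  0.003] rerr [-0.116  0.033  0.035] F [ 0.686 -0.323  0.285] op 0.235
64 118 [242.249 235.713]
64 150 [266.871 225.404]
60 118 [244.038 238.465]
60 150 [268.629 228.283]
56 118 [245.815 241.197]
56 150 [270.374 231.141]
bar 1.36 [ 53.699 552.818]
bar 1.36 [-39.512 552.77 ]
bar 1.4 [ 62.557 565.444]
bar 1.4 [-31.623 563.335]
```

View pics/w24o.png

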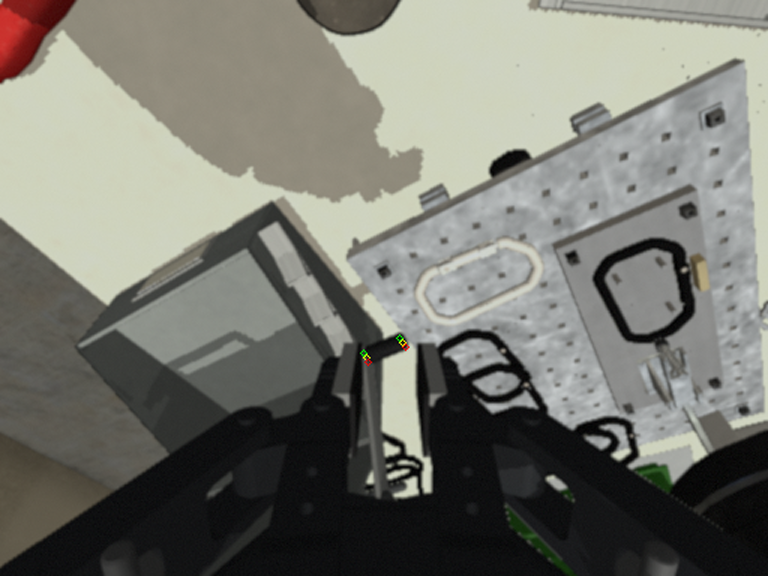

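```bash
python3 - <<'E'
from h import *
im=cv2.imread('pics/w24.png'); crop(im,150,130,140,120,5.6,'pics/w24c.png')
E
```

```text
(no output)
```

View pics/w24c.png

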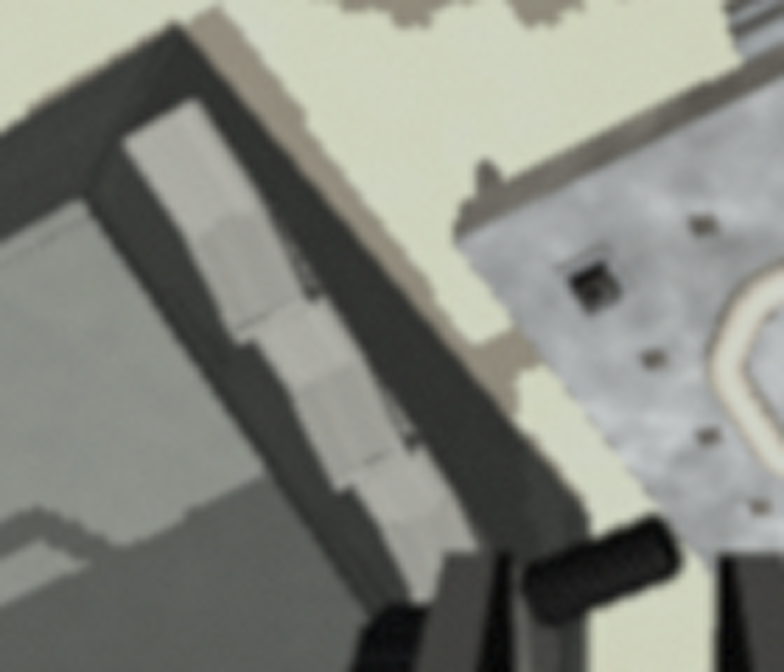

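```bash
python3 - <<'E'
from h import *
s=st(); print(ctrl.sign_off())
E
```

```text
t 28.2 q [ 0.157  0.07  -0.359  0.866 -0.217  0.648] p [529.727  20.269 215.095] err [-0.311  0.24   0.063] rerr [-0.083  0.022  0.026] F [-0.221 -0.345 -0.125] op 0.238
the job is handed in; nothing more can be done
None
```

The job is done and handed in at 28.2 s of the 72 s allowed; the sign-off gives no verdict.

I threw the stay forward onto the rack with the lid shut. I raised the lid by its bar to about 1.53 rad, eased it down until the stay carried it, and let go. I then reached in from the front, took the hook by its plain rod and laid it in the free half of the tray.

**What the last checks showed:**
- **Hook:** it lies flat in the tray beside the other hook, clear of it and of the walls. I lowered it until it pressed the floor before opening the fingers.
- **Other things:** the tray's own hook, the roll and the bottle look unmoved in the last pictures. I did not measure any of the bystanders.
- **Robot:** it touches nothing, and the force reading is near zero.
- **Lid:** it stayed propped and did not move between pictures.

**Where the checks disagreed:** the lid angle came out at about 1.39 rad from the top camera and 1.37 from the wrist camera, against the nominal 1.36. The foot measured 2 to 4 mm farther back than its home position behind the last tooth. Both are within the limits and close to the camera error. A finger hid the last tooth in the final close-up, so I judged the foot's seating from the knob's position and did not see it directly.

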